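Build up a lamp column and close its foot

TASK

Build up the lamp: on the rod of the lamp foot stack the steel washer, then every plywood spacer on the bench from the largest to the smallest, and last the brass wing collar that retains them, all lying flat. Also lay the cover plate in the pocket of the foot and press it down until it is level and flush with the top. Don't shove the other things on the bench about.

Things in the scene. Friction and masses are not known exactly. Their poses are not given: they have to be found in the camera images.
- lamp_foot: the plywood foot of a table lamp: a block 130 x 260 x 30 mm (x, y, z), fixed to the table, with a steel rod standing near its -y end and a rectangular pocket open at the top near its +y end. Origin at the centre of its underside.
- rod_foot (a point): point on the rod's axis where the rod leaves the top face of the foot (30 mm above the table); axes as lamp_foot. The rod is 14 mm in diameter, stands 80 mm above the foot, and its last 10 mm taper to 6 mm.
- pocket_mouth (a point): centre of the 65 x 97 mm (x, y) pocket mouth, level with the foot's top; axes as lamp_foot. 135 mm from the rod; 20 mm deep. Near its corners four brass pins end 3 mm below the mouth; each slides down 5 mm against about 1.5 N of friction (6 N in all) and stays where pushed. The cover laid on them stands 5 mm proud, and is flush with all four fully down.
- foot_washer: plain steel washer, 70 mm outside diameter, 8 mm thick, bore 22 mm. Origin at its centre, halfway up; z is its axis.
- spacer_a: plywood spacer ring, 66 mm outside diameter, 12 mm thick, bore 22 mm. Two to four of the four spacers (66, 58, 50 and 42 mm) are present. Origin at its centre, halfway up; z is its axis.
- spacer_b: plywood spacer ring, 58 mm outside diameter, 12 mm thick, bore 22 mm. Two to four of the four spacers (66, 58, 50 and 42 mm) are present. Origin at its centre, halfway up; z is its axis.
- spacer_c: plywood spacer ring, 50 mm outside diameter, 12 mm thick, bore 22 mm. Two to four of the four spacers (66, 58, 50 and 42 mm) are present. Origin at its centre, halfway up; z is its axis.
- spacer_d: plywood spacer ring, 42 mm outside diameter, 12 mm thick, bore 22 mm. Two to four of the four spacers (66, 58, 50 and 42 mm) are present. Origin at its centre, halfway up; z is its axis.
- wing_collar: brass retaining collar with two wings: hub 34 mm in diameter and 18 mm high, bore 22 mm right through, one wing to each side along its x axis (80 mm over both; wings 10 mm wide, 12 mm high). Origin at its centre, halfway up; z is its axis. It slides onto the rod without turning.
- cover: flat plywood cover plate of the pocket, 60 x 92 x 8 mm (x, y, z). Origin at its centre. Either face may be up, either end first.
- glue_gun: bystander: hot-glue gun lying on its side, within 70 mm of its origin but for the glue stick, 36 mm high; not part of the job. Origin at its underside.
- scissors: bystander: pair of scissors, 190 mm long along x, 12 mm high; not part of the job. Origin at its underside.
- card_roll: bystander: roll of corrugated card strip, a ring 104 mm in diameter and 30 mm high, too wide for the job; not part of the job. Origin at its underside.
- mug: bystander: mug, 82 mm in diameter and 95 mm high, handle at +y; not part of the job. Origin at its underside.
- pencil: bystander: flat carpenter's pencil, 190 mm long along x, 8 mm high; not part of the job. Origin at its underside.
- offcut: bystander: wood offcut 90 x 70 x 18 mm; not part of the job. Origin at its underside.
Mind the look-alikes: they are no part of the job. What is shaped like the spacer_b but green or purple is not meant.

How it is judged:
By the outcome, as a careful person would: the job done as asked, in the order asked, and still so for the second after the job is handed in, with the robot touching nothing.
Of spacer_a, spacer_b, spacer_c, spacer_d only 2 to 4 are there at a start; the rules pass over those that are not, and their reading is None.
At some moment in a run one of foot_washer, spacer_a, spacer_b, spacer_c, spacer_d, wing_collar, cover may be knocked a few centimetres aside while the robot is not near it.
Once in a run the grip may slacken for a moment while it holds something.
It also fails if it takes over 210 s, if anything falls off the work surface, if the arm or the gripper's body presses on something with over 40 N, if the wrist force passes 120 N, or if a joint passes its speed limit or range.

ROBOT

A 7-joint arm with a two-finger parallel gripper is mounted at the origin on the work surface. World frame = base frame: x ahead of the robot, y to its left, z up, the work surface at z = 0. Lengths are in m, angles in rad, forces in N, time in s.
With the tool pointing down it reaches from about 0.35 to 0.9 m from the base axis. Payload 8.1 kg.
Tool frame: the origin (TCP) lies on the centre line of the jaws, within the pads' length; the fingertips stand arm.tips_ahead ahead of it and the grasp point (between the pads) lies 8 mm behind it (arm.tips_ahead is the distance from the TCP to the fingertips, in m); z points along the fingers, y is the direction in which the jaws open and shut (so a half turn about z gives the same grasp; the last joint's range is limited). The gripper opens to 92 mm and grips with 3 to 60 N. Pads are 19 mm wide; open, the fingers measure 130 mm over their backs; the gripper's body (75 mm by 190 mm) begins 47 mm behind the grasp point.
Start: joints at [1.173, 0.434, 0.025, 1.573, -0.012, 1.134, -0.075], TCP at [0.182, -0.598, 0.238] pointing down, gripper open.
Joint ranges: [-2.62, 2.62], [-0.44, 2.09], [-1.27, 1.32], [0.08, 2.57], [-1.32, 4.46], [0.12, 2], [-2.74, 2.74]. Speed limits (rad/s): [2.22, 2.22, 3.01, 3.01, 3.14, 3.14, 3.14].

INTERFACE

Orientations are given as a rotation vector (axis times angle).
In Python, from cell import arm gives the robot as it stands. The module is installed in compiled form; this text tells all that it offers.
- The arm moves only by the tool jog_arm, never from a script. Its argument "moves" is a list of rows, each an object with "twist": the turn, a rotation vector about the tool's x, y, z in units of 10 degrees (1.0 is 10 degrees), a list of three; "xyz": the shift along the tool's x, y, z in units of 60 mm (1.0 is 60 mm), a list of three; "grip": the closure, from -1 (fully open) to 1 (shut). A call has 1 to 5 rows; each row is the pose to reach, as a shift and turn from the pose commanded when the call began, along the tool's axes at that moment; what a row does not reach only later rows make up. A row lasts 1/8 s, in which the tool goes at most 62.5 mm and 10.7 degrees, less where a joint would pass 70% of its speed; a pose out of reach is approached as far as the arm can. A call with a gripper value outside its range is refused whole. The fingers move at their own pace and stop on an object; "force" is the grip in N (left out, the last holds). Time passes only in rows, so rows that repeat a pose let the fingers close. It gives the time, the measured TCP pose, the force and the opening at its end, in the units of the state.
- arm.observe(): the state, without advancing time (a new reading comes with each control period).
- arm.get_image(name): name is "side" or "top"; returns the picture (420x560x3 uint8, blue, green, red); there is no depth.
- arm.camera_params(name): a dict with "mtx" (3x3 intrinsics, pixels), "T" (4x4, takes a point from camera to world coordinates). Camera axes: x right, y down, z forward; pixel columns grow to the right and rows downward; lengths in m; the calibration is good to about 2 mm. A picture is of the moment at which its call begins. camera_params takes no time and is no camera call.
- arm.sign_off(): hands the job in, once; it reports no verdict.
The state is a dict: "clock": time; "joints": joint angles; "dq": joint speeds; "joint_efforts": joint torques, N m; "position": TCP position; "ee_rot": TCP orientation; "force": force on the tool from outside, world axes, zero at the start; "ft_torque": the same for the moment, N m; "width": opening from 0.0 (shut) to 1.0 (fully open).
Only numpy, scipy, OpenCV 4.12 (cv2) and the standard library are available. Lean on these libraries where they do the work, as an engineer would, in place of code of your own. Each camera call takes 0.05 s, during which the arm holds its last target. There are 200 camera calls.

## Working session

There is one attempt and no reset: what is moved stays moved. The work goes in short steps, Python scripts to look and compute and a tool call to move; the robot and the scene stay as the last step left them, time stands still between calls to the robot, and variables do not carry over. Pictures are saved under pics/ and viewed, about 12 in all and at most 16, crops included, and the job is handed in when it is done.

Besides the shell and the picture viewer there is one more tool, called after "Emit:" as name(argument=value, ...), one argument or row to a line, values as JSON. jog_arm: Moves the arm, as the interface text tells. Its arguments: {"type":"object","properties":{"moves":{"type":"array","items":{"type":"object","properties":{"twist":{"type":"array","items":{"type":"number"}},"xyz":{"type":"array","items":{"type":"number"}},"grip":{"type":"number"}}}},"force":{"type":"number"}},"required":["moves"]}

```bash
mkdir -p pics; cat > h.py <<'E'
import numpy as np,cv2
from cell import arm
from scipy.spatial.transform import Rotation as R
def snap(n,f):
    im=arm.get_image(n); cv2.imwrite('pics/'+f+'.png',im); return im
def crop(im,x0,y0,x1,y1,k,f): cv2.imwrite('pics/'+f+'.png',cv2.resize(im[y0:y1,x0:x1],None,fx=k,fy=k,interpolation=cv2.INTER_CUBIC))
def ray(n,u,v,z):
    c=arm.camera_params(n);T=np.array(c['T']);d=T[:3,:3]@np.linalg.inv(c['mtx'])@[u,v,1];o=T[:3,3]
    return (o+d*(z-o[2])/d[2])
def proj(n,p):
    c=arm.camera_params(n);T=np.array(c['T']);q=np.array(c['mtx'])@(T[:3,:3].T@(np.array(p)-T[:3,3]));return q[:2]/q[2]
def st():
    s=arm.observe();print(round(s['clock'],2),np.round(s['position'],4),np.round(s['ee_rot'],3),np.round(s['force'],1),round(s['width'],3));return s
def go(x,y,z,yaw):
    """print the shift/turn from the present pose to TCP (x,y,z), tool down, jaw axis y at yaw (world deg)"""
    s=st();r=R.from_rotvec(s['ee_rot']);m=r.as_matrix()
    d=m.T@(np.array([x,y,z])-s['position'])/0.06
    best=None
    for a in (yaw,yaw+180):
        a=np.radians(a);Y=np.array([np.cos(a),np.sin(a),0]);Z=np.array([0,0,-1.]);X=np.cross(Y,Z)
        t=(r.inv()*R.from_matrix(np.c_[X,Y,Z])).as_rotvec()
        if best is None or np.linalg.norm(t)<np.linalg.norm(best):best=t
    print('xyz',np.round(d,2),'twist',np.round(np.degrees(best)/10,2))
E
python3 - <<'E'
from h import *
a=snap('top','top0');b=snap('side','side0')
cv2.imwrite('pics/both.png',cv2.resize(np.hstack([a,b]),(800,300)))
s=st();print(arm.tips_ahead)
for n in('top','side'):
  c=arm.camera_params(n);print(np.round(c['mtx'],1).tolist(),np.round(c['T'],3).tolist())
print(R.from_rotvec(s['ee_rot']).as_matrix().round(3))
E
```

```text
0.1 [ 0.1814 -0.5976  0.237 ] [-3.106 -0.461  0.   ] [-0.   0.5 -0.2] 1.002
0.011
[[481.1, 0.0, 273.2], [0.0, 481.1, 208.6], [0.0, 0.0, 1.0]] [[0.028, -0.997, 0.07, 0.474], [-1.0, -0.028, 0.01, -0.015], [-0.008, -0.071, -0.997, 1.367], [0.0, 0.0, 0.0, 1.0]]
[[529.9, 0.0, 274.5], [0.0, 529.9, 215.9], [0.0, 0.0, 1.0]] [[-0.967, -0.143, 0.209, 0.183], [-0.253, 0.576, -0.777, 1.306], [-0.01, -0.805, -0.594, 1.055], [0.0, 0.0, 0.0, 1.0]]
[[ 0.957  0.29  -0.001]
 [ 0.29  -0.957  0.001]
 [-0.    -0.001 -1.   ]]
```

View pics/top0.png

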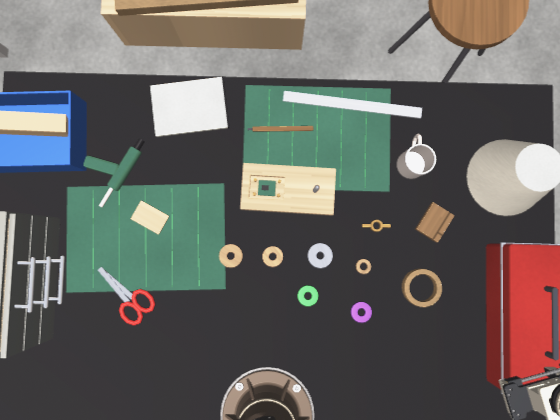

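View pics/side0.png

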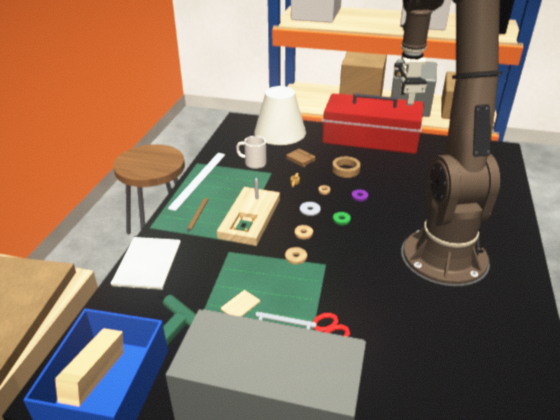

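The top view shows the foot at (288,189), with the rod at (317,188) and the pocket at (266,188). The washer is at (320,255), and the light rings are at (231,255), (272,256) and (363,266). The green ring at (308,296) and the purple one at (361,312) are look-alikes, and the card roll at (422,288) is too wide. The collar is at (377,225). The light plate at (149,217) could be the cover, and the brown block at (435,222) the offcut. I'll measure these.

```bash
cat >> h.py <<'E'
def blobs(im,roi,thr=110):
    x0,y0,x1,y1=roi
    g=im[y0:y1,x0:x1].max(2); g=cv2.resize(g,None,fx=4,fy=4,interpolation=cv2.INTER_CUBIC)
    cs,_=cv2.findContours((g>thr).astype(np.uint8),cv2.RETR_EXTERNAL,cv2.CHAIN_APPROX_NONE)
    return [((c.reshape(-1,2)+.5)/4-.5+[x0,y0]).astype(np.float32) for c in cs if cv2.contourArea(c)>500]
E
python3 - <<'E'
from h import *
im=cv2.imread('pics/top0.png')
for n,roi,z in[('r1',(210,236,252,276),.012),('r2',(255,238,292,276),.012),('washer',(300,236,340,276),.008),('r3',(350,252,378,280),.012),('collar',(355,212,398,238),.012)]:
    for c in blobs(im,roi):
        r=cv2.minAreaRect(np.array([ray('top',*p,z)[:2]*1000 for p in c],np.float32)) ; e=cv2.fitEllipse(c)
        print(n,np.round(r[0],1),np.round(r[1],1),round(r[2],1),np.round(e[0],1))
a=cv2.resize(im[150:290,215:395],None,fx=4.4,fy=4.4,interpolation=cv2.INTER_CUBIC);cv2.imwrite('pics/c1.png',a)
b=cv2.resize(im[190:245,120:180],(600,550),interpolation=cv2.INTER_CUBIC);cv2.imwrite('pics/c2.png',b)
E
```

```text
r1 [434.3 127. ] [111.5  92. ] 2.2 [222.4 255.5]
r2 [436.1  -2.7] [58.4 58.9] 46.7 [272.2 256.1]
washer [ 442.1 -136.3] [70.7 71. ] 1.3 [319.7 255.2]
r3 [ 415.6 -257.8] [42.4 43.3] 1.6 [363.1 266. ]
collar [ 530.3 -292.3] [34.3 78.1] 20.4 [376.1 225.2]
```

View pics/c1.png

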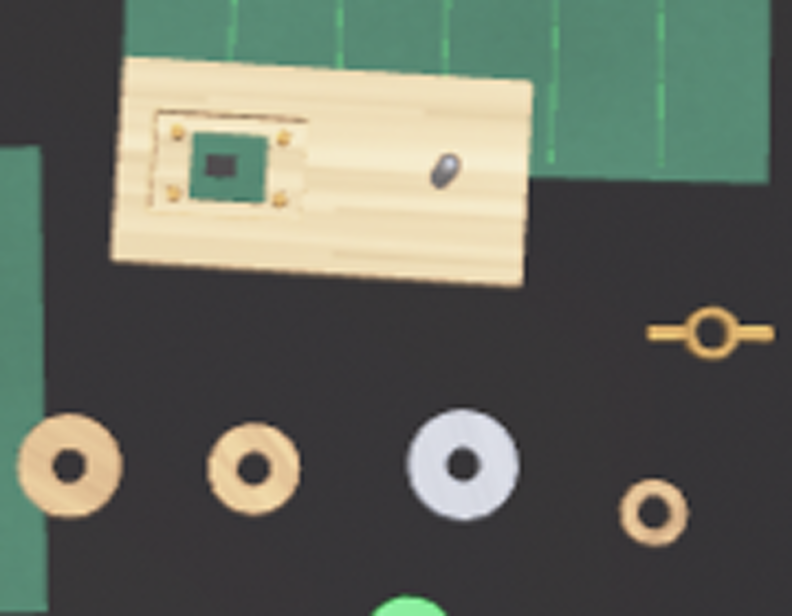

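View pics/c2.png

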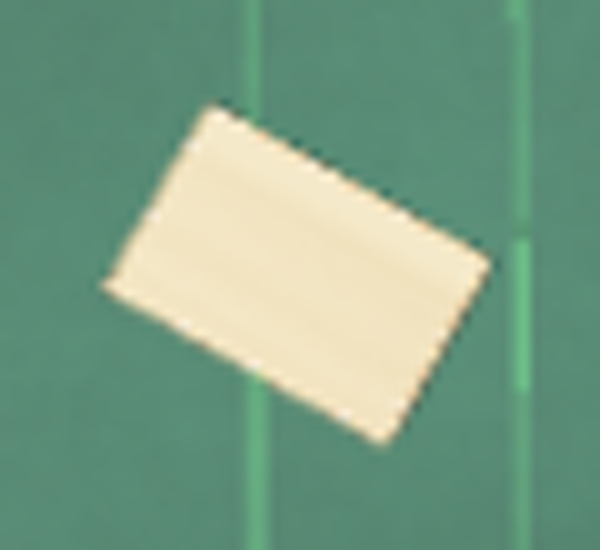

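```bash
python3 - <<'E'
from h import *
f=lambda u,v,z:ray('top',215+(u+.5)/4.4-.5,150+(v+.5)/4.4-.5,z)
C=np.array([f(*p,.03)[:2] for p in[(124,57),(533,82),(523,286),(111,261)]]);c=C.mean(0)
ey=(C[0]+C[3]-C[1]-C[2])/2;print('foot',c,np.linalg.norm(ey),np.degrees(np.arctan2(-ey[0],ey[1])))
P=np.array([f(*p,.03)[:2] for p in[(156,111),(309,120),(303,214),(150,206)]]);print('pocket',P.mean(0),[np.linalg.norm(P[i]-P[i-1]) for i in range(4)])
P=np.array([f(*p,.027)[:2] for p in[(178,132),(284,138),(280,199),(174,193)]]);print('pins',P.mean(0))
pk=P.mean(0);print('rod from pins',pk-ey/np.linalg.norm(ey)*.135, 'rodtop img',f(451,159,.11),'rodfoot img',f(438,184,.03))
print('r1',f(69.5,466,.012),'washer',f(463,464,.008),'collar',f(711,333,.018))
K=np.array([ray('top',120+u/10-.45,190+v/10-.45,.008)[:2] for u,v in[(210,104),(491,262),(384,446),(103,286)]])
e=(K[0]+K[3]-K[1]-K[2])/2;print('cover',K.mean(0),np.linalg.norm(e),np.linalg.norm(K[0]-K[3]),'long axis deg',np.degrees(np.arctan2(e[1],e[0])))
go(.442,-.136,.15,-90)
E
```

```text
foot [ 0.62567194 -0.04146668] 0.2611635787144828 -1.9311097362657272
pocket [0.62945557 0.01778774] [np.float64(0.06086794117356368), np.float64(0.09759464127424942), np.float64(0.060180339851703984), np.float64(0.0972515965214133)]
pins [0.62800655 0.01811807]
rod from pins [ 0.62345734 -0.11680525] rodtop img [ 0.62598911 -0.1163612   0.11      ] rodfoot img [ 0.61948029 -0.11492432  0.03      ]
r1 [0.43418036 0.11457319 0.012     ] washer [ 0.44251862 -0.13654712  0.008     ] collar [ 0.53026392 -0.29155343  0.018     ]
cover [0.53623722 0.34894287] 0.09244458445937573 0.05954827593523122 long axis deg 62.37317034828008
0.1 [ 0.1814 -0.5976  0.237 ] [-3.106 -0.461  0.   ] [-0.   0.5 -0.2] 1.002
xyz [ 6.39 -6.1   1.46] twist [-0.01  0.    1.69]
```

Emit:
jog_arm(
  moves=[
    {"xyz":[1.28,-1.22,0.3],"twist":[0,0,1],"grip":-1},
    {"xyz":[2.56,-2.44,0.6],"twist":[0,0,1.69],"grip":-1},
    {"xyz":[3.84,-3.66,0.9],"twist":[0,0,1.69],"grip":-1},
    {"xyz":[5.1,-4.9,1.2],"twist":[0,0,1.69],"grip":-1},
    {"xyz":[6.39,-6.1,1.46],"twist":[0,0,1.69],"grip":-1},
  ],
  force=25,
)

```text
clock: 0.72
position: [0.3335, -0.3277, 0.1856]
ee_rot: [3.142, -0.001, 0.0]
force: [1.4, 0.0, -0.4]
width: 0.997
```

```bash
python3 -c "
from h import *
go(.4425,-.1365,.015,-90)"
```

```text
0.72 [ 0.3335 -0.3277  0.1856] [ 3.142e+00 -1.000e-03  0.000e+00] [ 1.4  0.  -0.4] 0.997
xyz [ 1.82 -3.19  2.84] twist [ 0. -0. -0.]
```

Emit:
jog_arm(
  moves=[
    {"xyz":[0.6,-1.0,0.3],"grip":-1},
    {"xyz":[1.2,-2.0,0.7],"grip":-1},
    {"xyz":[1.82,-3.19,1.0],"grip":-1},
    {"xyz":[1.82,-3.19,1.6],"grip":-1},
    {"xyz":[1.82,-3.19,1.6],"grip":-1},
  ],
)

```text
invalid input at $.moves[0]: expected keys twist, xyz, grip
```

```bash
python3 -c "
from h import *
go(.4425,-.1365,.015,-90)
im=snap('top','t1');crop(im,215,150,405,290,4,'c3')"
```

```text
0.72 [ 0.3335 -0.3277  0.1856] [ 3.142e+00 -1.000e-03  0.000e+00] [ 1.4  0.  -0.4] 0.997
xyz [ 1.82 -3.19  2.84] twist [ 0. -0. -0.]
```

View pics/c3.png

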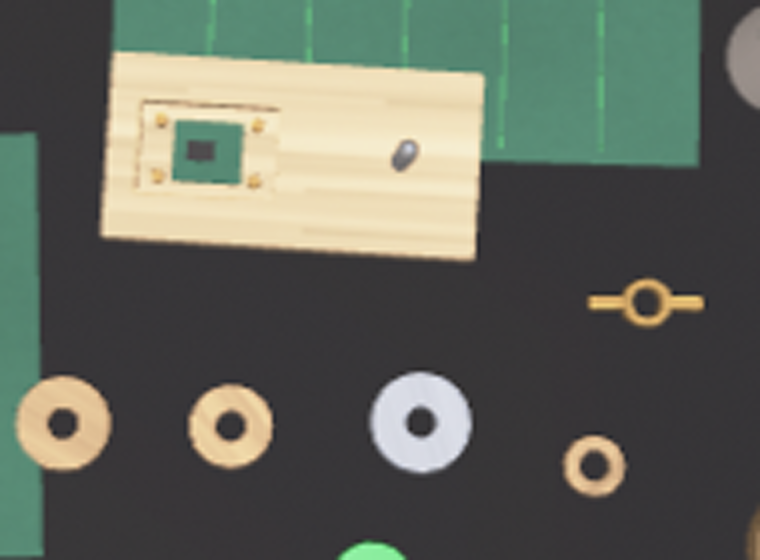

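The crop shows the scene unchanged: washer at (320,255) and rod top at (317,188). The last call was refused because every row needs all its keys.

Emit:
jog_arm(
  moves=[
    {"twist":[0,0,0],"xyz":[0.6,-1.0,0.3],"grip":-1},
    {"twist":[0,0,0],"xyz":[1.2,-2.0,0.7],"grip":-1},
    {"twist":[0,0,0],"xyz":[1.82,-3.19,1.0],"grip":-1},
    {"twist":[0,0,0],"xyz":[1.82,-3.19,1.6],"grip":-1},
    {"twist":[0,0,0],"xyz":[1.82,-3.19,1.6],"grip":-1},
  ],
)

```text
clock: 1.4
position: [0.4414, -0.1347, 0.0873]
ee_rot: [-3.139, -0.009, 0.007]
force: [-1.1, -0.4, -0.9]
width: 1.003
```

```bash
python3 -c "
from h import *
go(.4425,-.1365,.015,-90)"
```

```text
1.4 [ 0.4414 -0.1347  0.0873] [-3.139 -0.009  0.007] [-1.1 -0.4 -0.9] 1.003
xyz [0.02 0.03 1.21] twist [-0.01  0.03  0.03]
```

Emit:
jog_arm(
  moves=[
    {"twist":[0,0,0],"xyz":[0,0,0.7],"grip":-1},
    {"twist":[0,0,0],"xyz":[0,0,1.25],"grip":-1},
    {"twist":[0,0,0],"xyz":[0,0,1.25],"grip":-1},
    {"twist":[0,0,0],"xyz":[0,0,1.25],"grip":-0.5},
    {"twist":[0,0,0],"xyz":[0,0,1.25],"grip":1},
  ],
)

```text
clock: 2.02
position: [0.4427, -0.1388, 0.0162]
ee_rot: [3.141, -0.001, 0.003]
force: [0.9, -0.0, 0.7]
width: 0.832
```

Emit:
jog_arm(
  moves=[
    {"twist":[0,0,0],"xyz":[0,0,0],"grip":1},
    {"twist":[0,0,0],"xyz":[0,0,0],"grip":1},
    {"twist":[0,0,0],"xyz":[0,0,0],"grip":1},
  ],
)

```text
clock: 2.4
position: [0.4427, -0.1384, 0.016]
ee_rot: [3.141, -0.001, 0.002]
force: [-0.6, -0.2, 9.8]
width: 0.746
```

Emit:
jog_arm(
  moves=[
    {"twist":[0,0,0],"xyz":[0,0,-0.3],"grip":1},
    {"twist":[0,0,0],"xyz":[0,0,-1.0],"grip":1},
    {"twist":[0,0,0],"xyz":[0,0,-2.3],"grip":1},
    {"twist":[0,0,0],"xyz":[0,0,-2.3],"grip":1},
  ],
)

```text
clock: 2.9
position: [0.4439, -0.1386, 0.1569]
ee_rot: [3.14, -0.0, 0.009]
force: [0.4, -0.4, -2.3]
width: 0.744
```

```bash
python3 -c "
from h import *
go(.6235,-.1165,.15,-90)
b=snap('side','s1');im=snap('top','t2')
a=cv2.resize(im[180:290,260:400],None,fx=2.8,fy=2.8);b=cv2.resize(b[150:260,240:380],None,fx=2.8,fy=2.8);cv2.imwrite('pics/c4.png',np.hstack([a,b]))"
```

```text
2.9 [ 0.4439 -0.1386  0.1569] [ 3.14  -0.     0.009] [ 0.4 -0.4 -2.3] 0.744
xyz [ 2.99 -0.37  0.13] twist [ 0.01 -0.03 -0.  ]
```

View pics/c4.png

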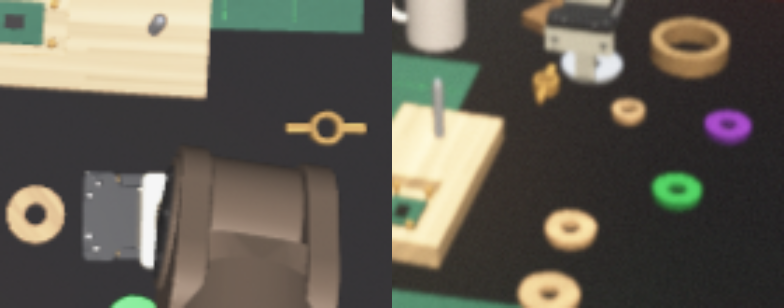

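Emit:
jog_arm(
  moves=[
    {"twist":[0,0,0],"xyz":[0.8,-0.1,0],"grip":1},
    {"twist":[0,0,0],"xyz":[1.6,-0.2,0],"grip":1},
    {"twist":[0,0,0],"xyz":[2.4,-0.3,0],"grip":1},
    {"twist":[0,0,0],"xyz":[2.99,-0.37,0.1],"grip":1},
    {"twist":[0,0,0],"xyz":[2.99,-0.37,0.1],"grip":1},
  ],
)

```text
clock: 3.62
position: [0.6225, -0.1148, 0.1443]
ee_rot: [-3.141, -0.002, 0.003]
force: [-0.7, 0.2, -0.4]
width: 0.745
```

```bash
python3 -c "
from h import *
go(.6235,-.1165,.056,-90)
b=snap('side','s2');im=snap('top','t3')
a=cv2.resize(im[130:240,250:390],None,fx=2.8,fy=2.8);b=cv2.resize(b[140:230,220:335],None,fx=3.42,fy=3.42);cv2.imwrite('pics/c5.png',np.hstack([a,b[:308]]))"
```

```text
3.62 [ 0.6225 -0.1148  0.1443] [-3.141e+00 -2.000e-03  3.000e-03] [-0.7  0.2 -0.4] 0.745
xyz [0.02 0.03 1.47] twist [-0.01  0.01  0.01]
```

View pics/c5.png

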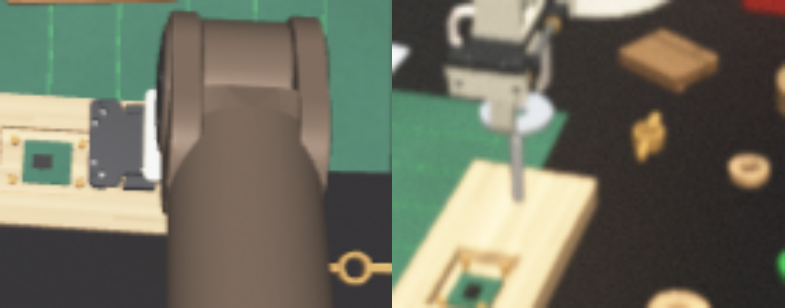

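The washer is held flat above the rod, with its centre at side pixel (256.5,173) and the rod foot at (256.8,198). I'll compare these with the projections.

```bash
python3 -c "
from h import *
for z in (.125,.13,.135): print('washer c',z,proj('side',(.6225,-.1148,z)))
for z in (.03,.11): print('rod',z,proj('side',(.6235,-.1165,z)))
b=cv2.imread('pics/side0.png')
g=b[170:200,245:270].max(2)
for r in range(176,200,2): print(r,g[r-170])
st()
"
```

```text
washer c 0.125 [257.36814039 175.3869541 ]
washer c 0.13 [257.32422676 174.0961134 ]
washer c 0.135 [257.28016346 172.80087268]
rod 0.03 [258.0312059  198.79060232]
rod 0.11 [257.35185766 178.92687015]
176 [149 148 147 153 152 149 151 152 147 148 147 153 150 148 148 152 150 146
 148 144 147 148 150 145 127]
178 [151 152 149 147 148 144 152 150 148 153 181 190 166 147 146 147 151 147
 146 150 147 146 145 125  83]
180 [155 154 154 154 157 165 159 154 150 151 177 194 169 147 145 152 151 152
 150 148 150 146 126  87  58]
182 [144 148 149 148 152 153 150 149 147 140 162 174 163 148 153 154 152 155
 156 158 150 127  83  58  55]
184 [144 145 148 150 147 148 152 148 146 141 153 166 161 149 147 153 151 154
 152 148 127  85  59  52  54]
186 [171 163 163 160 156 153 150 152 148 142 156 168 159 144 147 150 150 151
 148 129  83  60  58  56  56]
188 [249 248 243 238 228 226 227 223 206 174 164 168 158 151 163 164 160 155
 135  89  61  59  60  60  55]
190 [251 249 248 247 247 249 250 251 247 222 173 169 174 207 242 244 237 234
 230 227 212 197 172 146 137]
192 [249 247 246 247 249 250 251 252 250 237 187 165 173 210 247 251 250 250
 251 252 252 250 249 248 248]
194 [247 246 247 249 250 251 251 252 251 238 188 167 172 207 245 250 250 251
 252 252 251 250 250 250 250]
196 [246 248 249 250 251 251 252 253 252 242 190 167 165 198 244 250 251 252
 252 252 250 250 250 249 250]
198 [248 249 250 251 251 252 253 253 253 250 220 186 186 215 245 251 252 252
 251 250 250 250 250 250 250]
3.73 [ 0.6202 -0.116   0.1451] [-3.141  0.     0.005] [-0.7 -0.6 -1.4] 0.743
```

Emit:
jog_arm(
  moves=[
    {"twist":[0,0,0],"xyz":[0.03,0,0.3],"grip":1},
    {"twist":[0,0,0],"xyz":[0.03,0,0.6],"grip":1},
    {"twist":[0,0,0],"xyz":[0.03,0,0.9],"grip":1},
    {"twist":[0,0,0],"xyz":[0.03,0,0.9],"grip":1},
  ],
)

```text
clock: 4.22
position: [0.6217, -0.116, 0.0907]
ee_rot: [-3.141, 0.0, 0.006]
force: [-1.0, -0.1, -1.8]
width: 0.74
```

```bash
python3 -c "
from h import *
go(.6235,-.1165,.060,-90)"
```

```text
4.22 [ 0.6217 -0.116   0.0907] [-3.141  0.     0.006] [-1.  -0.1 -1.8] 0.74
xyz [0.03 0.01 0.51] twist [-0.    0.02 -0.  ]
```

Emit:
jog_arm(
  moves=[
    {"twist":[0,0,0],"xyz":[0,0,0.25],"grip":1},
    {"twist":[0,0,0],"xyz":[0,0,0.49],"grip":1},
    {"twist":[0,0,0],"xyz":[0,0,0.49],"grip":1},
    {"twist":[0,0,0],"xyz":[0,0,0.49],"grip":-1},
    {"twist":[0,0,0],"xyz":[0,0,0.49],"grip":-1},
  ],
)

```text
clock: 4.85
position: [0.624, -0.1161, 0.0643]
ee_rot: [3.141, -0.0, 0.002]
force: [-0.4, 0.1, -0.1]
width: 0.912
```

Emit:
jog_arm(
  moves=[
    {"twist":[0,0,0],"xyz":[0,0,0],"grip":-1},
    {"twist":[0,0,0],"xyz":[0,0,-0.4],"grip":-1},
    {"twist":[0,0,0],"xyz":[0,0,-1.0],"grip":-1},
    {"twist":[0,0,0],"xyz":[0,0,-1.6],"grip":-1},
  ],
)

```text
clock: 5.35
position: [0.6233, -0.1161, 0.1608]
ee_rot: [3.142, -0.0, 0.0]
force: [1.4, -0.6, -0.7]
width: 0.998
```

```bash
python3 -c "
from h import *
b=snap('side','s3');crop(b,180,140,340,260,4,'c6')
print(arm.observe()['joints'])
go(.4342,.1146,.07,-90)"
```

```text
[ 0.19685314  0.51841349 -0.14414405  1.62543476  0.08523098  0.99657106
 -1.54553983]
5.4 [ 0.6259 -0.1163  0.1662] [ 3.141e+00 -1.000e-03  1.100e-02] [ 1.5 -0.4  4.2] 1.001
xyz [-3.21 -3.85  1.58] twist [ 0.   -0.04 -0.  ]
```

View pics/c6.png

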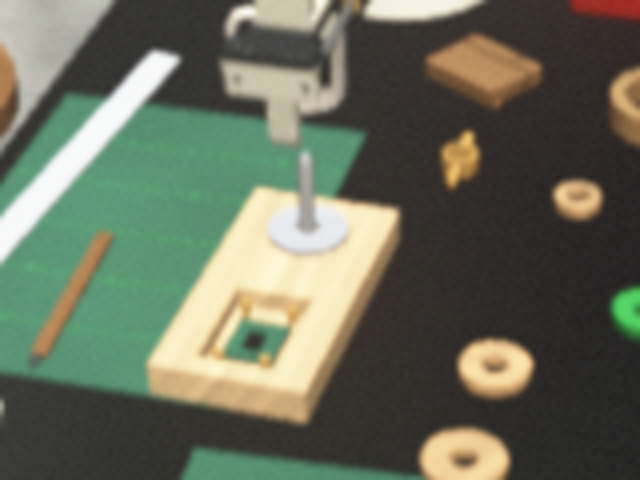

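The washer lies flat round the rod at side pixel (257,197). Next I'll re-measure the rings and move to spacer_a.

```bash
cat >> h.py <<'E'
def find(im,lst):
    for n,roi,z in lst:
        x0,y0,x1,y1=roi
        g=cv2.resize(im[y0:y1,x0:x1,2],None,fx=4,fy=4,interpolation=cv2.INTER_CUBIC)
        cs,_=cv2.findContours((g>140).astype(np.uint8),cv2.RETR_EXTERNAL,cv2.CHAIN_APPROX_NONE)
        for c in cs:
            if cv2.contourArea(c)<500: continue
            q=np.array([ray('top',*((p+.5)/4-.5+[x0,y0]),z)[:2] for p in c.reshape(-1,2)],np.float32)*1000
            r=cv2.minEnclosingCircle(q);b=q.min(0)/2+q.max(0)/2;print(n,np.round(b,1),'dia',np.round(np.ptp(q,axis=0),1))
A=('a',(205,230,255,280),.012);B=('b',(253,236,294,278),.012);D=('d',(348,250,380,282),.012);W=('collar',(355,210,400,240),.015)
E
python3 -c "
from h import *
im=snap('top','t4');find(im,[A,B,D,W])"
```

```text
a [435.  115.1] dia [65.2 66.8]
b [435.9  -2.8] dia [57.5 58.4]
collar [ 530.9 -301.8] dia [32.4 60.2]
```

Emit:
jog_arm(
  moves=[
    {"twist":[0,0,0],"xyz":[-0.6,-0.7,0],"grip":-1},
    {"twist":[0,0,0],"xyz":[-1.2,-1.4,0],"grip":-1},
    {"twist":[0,0,0],"xyz":[-1.8,-2.1,0.3],"grip":-1},
    {"twist":[0,0,0],"xyz":[-2.5,-3.0,0.7],"grip":-1},
    {"twist":[0,0,0],"xyz":[-3.17,-3.85,1.1],"grip":-1},
  ],
)

```text
clock: 6.08
position: [0.4418, 0.1039, 0.099]
ee_rot: [-3.141, 0.001, -0.002]
force: [0.9, 1.0, 1.1]
width: 0.999
```

```bash
python3 -c "
from h import *
go(.4342,.1146,.015,-90)"
```

```text
6.08 [0.4418 0.1039 0.099 ] [-3.141e+00  1.000e-03 -2.000e-03] [0.9 1.  1.1] 0.999
xyz [-0.13 -0.18  1.4 ] twist [-0.   -0.01 -0.  ]
```

Emit:
jog_arm(
  moves=[
    {"twist":[0,0,0],"xyz":[0,0,0.2],"grip":-1},
    {"twist":[0,0,0],"xyz":[0,0,0.4],"grip":-1},
    {"twist":[0,0,0],"xyz":[0,0,0.4],"grip":-1},
  ],
)

```text
clock: 6.45
position: [0.4433, 0.1014, 0.0746]
ee_rot: [3.141, -0.004, -0.001]
force: [-0.2, -0.2, -0.1]
width: 1.004
```

```bash
python3 -c "
from h import *
go(.4346,.1148,.013,-90)"
```

```text
6.45 [0.4433 0.1014 0.0746] [ 3.141e+00 -4.000e-03 -1.000e-03] [-0.2 -0.2 -0.1] 1.004
xyz [-0.14 -0.22  1.03] twist [ 0.    0.01 -0.01]
```

Emit:
jog_arm(
  moves=[
    {"twist":[0,0,0],"xyz":[-0.14,-0.22,0.2],"grip":-1},
    {"twist":[0,0,0],"xyz":[-0.14,-0.22,0.6],"grip":-1},
    {"twist":[0,0,0],"xyz":[-0.14,-0.22,1.02],"grip":-1},
    {"twist":[0,0,0],"xyz":[-0.14,-0.22,1.02],"grip":-1},
    {"twist":[0,0,0],"xyz":[-0.14,-0.22,1.02],"grip":1},
  ],
)

```text
clock: 7.08
position: [0.4353, 0.1154, 0.0148]
ee_rot: [-3.142, 0.002, -0.001]
force: [0.0, 0.3, 0.4]
width: 0.935
```

Emit:
jog_arm(
  moves=[
    {"twist":[0,0,0],"xyz":[0,0,0],"grip":1},
    {"twist":[0,0,0],"xyz":[0,0,0],"grip":1},
    {"twist":[0,0,0],"xyz":[0,0,0],"grip":1},
  ],
)

```text
clock: 7.45
position: [0.435, 0.1159, 0.0147]
ee_rot: [-3.141, 0.001, -0.002]
force: [-0.6, -0.6, 7.6]
width: 0.712
```

Emit:
jog_arm(
  moves=[
    {"twist":[0,0,0],"xyz":[0,0,-0.3],"grip":1},
    {"twist":[0,0,0],"xyz":[0,0,-1.0],"grip":1},
    {"twist":[0,0,0],"xyz":[0,0,-2.3],"grip":1},
    {"twist":[0,0,0],"xyz":[0,0,-2.3],"grip":1},
  ],
)

```text
clock: 7.95
position: [0.4362, 0.1166, 0.1558]
ee_rot: [-3.14, 0.0, -0.009]
force: [0.5, -1.1, -0.6]
width: 0.714
```

```bash
python3 -c "
from h import *
go(.6235,-.1165,.15,-90)"
```

```text
7.95 [0.4362 0.1166 0.1558] [-3.14   0.    -0.009] [ 0.5 -1.1 -0.6] 0.714
xyz [3.12 3.88 0.11] twist [-0.01 -0.03 -0.  ]
```

Emit:
jog_arm(
  moves=[
    {"twist":[0,0,0],"xyz":[0.4,0.5,0],"grip":1},
    {"twist":[0,0,0],"xyz":[0.8,1.0,0],"grip":1},
    {"twist":[0,0,0],"xyz":[1.2,1.5,0],"grip":1},
    {"twist":[0,0,0],"xyz":[1.6,1.95,0],"grip":1},
    {"twist":[0,0,0],"xyz":[1.6,1.95,0],"grip":1},
  ],
)

```text
clock: 8.57
position: [0.5318, -0.0039, 0.152]
ee_rot: [3.141, -0.007, 0.001]
force: [-0.6, 0.2, 0.6]
width: 0.712
```

Emit:
jog_arm(
  moves=[
    {"twist":[0,0,0],"xyz":[0.4,0.5,0],"grip":1},
    {"twist":[0,0,0],"xyz":[0.8,1.0,0],"grip":1},
    {"twist":[0,0,0],"xyz":[1.2,1.5,0],"grip":1},
    {"twist":[0,0,0],"xyz":[1.54,1.9,0],"grip":1},
    {"twist":[0,0,0],"xyz":[1.54,1.9,0],"grip":1},
  ],
)

```text
clock: 9.2
position: [0.6233, -0.1169, 0.1517]
ee_rot: [3.141, -0.004, -0.0]
force: [-0.1, 0.5, -0.7]
width: 0.729
```

```bash
python3 -c "
from h import *
go(.6240,-.1163,.060,-90);b=snap('side','s4');go(.6240,-.1163,.060,-90);crop(b,200,140,320,230,6,'c7')"
```

```text
9.2 [ 0.6233 -0.1169  0.1517] [ 3.141 -0.004 -0.   ] [-0.1  0.5 -0.7] 0.729
xyz [ 0.01 -0.01  1.53] twist [ 0.    0.   -0.02]
9.25 [ 0.6225 -0.115   0.1517] [-3.141e+00  2.000e-03  1.000e-03] [-0.6  0.8 -0.1] 0.715
xyz [0.03 0.02 1.53] twist [-0.    0.   -0.01]
```

Emit:
jog_arm(
  moves=[
    {"twist":[0,0,0],"xyz":[0.02,0,0.3],"grip":1},
    {"twist":[0,0,0],"xyz":[0.02,0,0.6],"grip":1},
    {"twist":[0,0,0],"xyz":[0.02,0,0.95],"grip":1},
    {"twist":[0,0,0],"xyz":[0.02,0,0.95],"grip":1},
  ],
)

```text
clock: 9.75
position: [0.6219, -0.1143, 0.0924]
ee_rot: [-3.141, -0.001, 0.008]
force: [-0.6, 0.1, -0.1]
width: 0.708
```

```bash
python3 -c "
from h import *
go(.6240,-.1163,.060,-90)"
```

```text
9.75 [ 0.6219 -0.1143  0.0924] [-3.141e+00 -1.000e-03  8.000e-03] [-0.6  0.1 -0.1] 0.708
xyz [0.04 0.03 0.54] twist [-0.    0.03  0.  ]
```

Emit:
jog_arm(
  moves=[
    {"twist":[0,0,0],"xyz":[0.02,0.01,0.25],"grip":1},
    {"twist":[0,0,0],"xyz":[0.02,0.01,0.54],"grip":1},
    {"twist":[0,0,0],"xyz":[0.02,0.01,0.54],"grip":1},
    {"twist":[0,0,0],"xyz":[0.02,0.01,0.54],"grip":-1},
    {"twist":[0,0,0],"xyz":[0.02,0.01,0.54],"grip":-1},
  ],
)

```text
clock: 10.38
position: [0.6257, -0.1158, 0.0633]
ee_rot: [3.141, -0.0, 0.002]
force: [0.7, -0.3, -0.1]
width: 0.883
```

Emit:
jog_arm(
  moves=[
    {"twist":[0,0,0],"xyz":[0,0,0],"grip":-1},
    {"twist":[0,0,0],"xyz":[0,0,-0.4],"grip":-1},
    {"twist":[0,0,0],"xyz":[0,0,-1.0],"grip":-1},
    {"twist":[0,0,0],"xyz":[0,0,-1.6],"grip":-1},
    {"twist":[0,0,0],"xyz":[0,0,-1.6],"grip":-1},
  ],
)

```text
clock: 11.0
position: [0.6274, -0.116, 0.1623]
ee_rot: [3.141, -0.001, 0.01]
force: [-0.2, 0.3, 0.7]
width: 1.0
```

```bash
python3 -c "
from h import *
b=snap('side','s5');im=snap('top','t5');find(im,[A,B,D,W]);go(.436,-.0028,.06,-90);crop(b,200,140,320,230,6,'c8')"
```

```text
b [435.9  -2.8] dia [57.5 58.4]
collar [ 530.9 -300.7] dia [32.4 62.3]
11.1 [ 0.6253 -0.1158  0.159 ] [ 3.141e+00 -0.000e+00  1.000e-03] [ 0.   1.2 -0.9] 0.999
xyz [-3.16 -1.88  1.65] twist [ 0. -0. -0.]
```

View pics/c8.png

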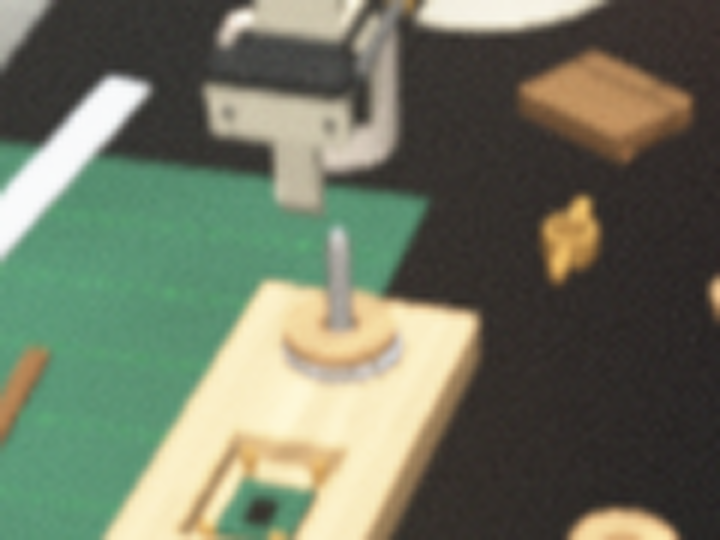

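Spacer_a lies flat on the washer at side pixel (257,195). Next is spacer_b.

Emit:
jog_arm(
  moves=[
    {"twist":[0,0,0],"xyz":[-0.5,-0.3,0],"grip":-1},
    {"twist":[0,0,0],"xyz":[-1.0,-0.6,0],"grip":-1},
    {"twist":[0,0,0],"xyz":[-1.6,-0.95,0],"grip":-1},
    {"twist":[0,0,0],"xyz":[-1.6,-0.95,0],"grip":-1},
  ],
)

```text
clock: 11.6
position: [0.5261, -0.0571, 0.1576]
ee_rot: [-3.141, -0.004, 0.006]
force: [0.8, 0.3, 0.1]
width: 0.997
```

Emit:
jog_arm(
  moves=[
    {"twist":[0,0,0],"xyz":[-0.5,-0.3,0.4],"grip":-1},
    {"twist":[0,0,0],"xyz":[-1.0,-0.6,0.8],"grip":-1},
    {"twist":[0,0,0],"xyz":[-1.54,-0.93,1.2],"grip":-1},
    {"twist":[0,0,0],"xyz":[-1.54,-0.93,1.5],"grip":-1},
    {"twist":[0,0,0],"xyz":[-1.54,-0.93,1.5],"grip":-1},
  ],
)

```text
clock: 12.22
position: [0.4362, -0.0032, 0.0674]
ee_rot: [3.141, -0.0, -0.005]
force: [0.3, 0.8, 0.0]
width: 0.999
```

```bash
python3 -c "
from h import *
go(.436,-.0028,.0135,-90);snap('side','s6');go(.436,-.0028,.0135,-90)"
```

```text
12.22 [ 0.4362 -0.0032  0.0674] [ 3.141 -0.    -0.005] [0.3 0.8 0. ] 0.999
xyz [-0.   -0.01  0.9 ] twist [ 0.    0.02 -0.  ]
12.28 [ 0.4371 -0.0033  0.0682] [ 3.141e+00 -1.000e-03 -2.000e-03] [-0.2  0.7 -0.1] 1.001
xyz [-0.02 -0.01  0.91] twist [ 0.    0.01 -0.  ]
```

Emit:
jog_arm(
  moves=[
    {"twist":[0,0,0],"xyz":[-0.01,0,0.45],"grip":-1},
    {"twist":[0,0,0],"xyz":[-0.01,0,0.89],"grip":-1},
    {"twist":[0,0,0],"xyz":[-0.01,0,0.89],"grip":-1},
    {"twist":[0,0,0],"xyz":[-0.01,0,0.89],"grip":1},
    {"twist":[0,0,0],"xyz":[-0.01,0,0.89],"grip":1},
  ],
)

```text
clock: 12.9
position: [0.4372, -0.003, 0.0163]
ee_rot: [-3.142, 0.001, -0.003]
force: [-0.5, 0.2, -0.2]
width: 0.836
```

Emit:
jog_arm(
  moves=[
    {"twist":[0,0,0],"xyz":[0,0,0],"grip":1},
    {"twist":[0,0,0],"xyz":[0,0,0],"grip":1},
    {"twist":[0,0,0],"xyz":[0,0,0],"grip":1},
  ],
)

```text
clock: 13.28
position: [0.4366, -0.003, 0.0157]
ee_rot: [3.142, -0.0, 0.001]
force: [-0.1, -0.8, 7.6]
width: 0.617
```

Emit:
jog_arm(
  moves=[
    {"twist":[0,0,0],"xyz":[0,0,-0.3],"grip":1},
    {"twist":[0,0,0],"xyz":[0,0,-1.0],"grip":1},
    {"twist":[0,0,0],"xyz":[0,0,-2.3],"grip":1},
    {"twist":[0,0,0],"xyz":[0,0,-2.3],"grip":1},
  ],
)

```text
clock: 13.78
position: [0.438, -0.0027, 0.1568]
ee_rot: [-3.141, 0.0, -0.009]
force: [0.1, -0.1, -0.3]
width: 0.614
```

```bash
python3 -c "
from h import *
snap('side','s7');go(.6245,-.1165,.15,-90)"
```

```text
13.82 [ 0.4381 -0.0028  0.157 ] [-3.141e+00  1.000e-03 -9.000e-03] [1.2 0.3 1.4] 0.619
xyz [3.11 1.89 0.14] twist [-0.   -0.03 -0.  ]
```

Emit:
jog_arm(
  moves=[
    {"twist":[0,0,0],"xyz":[0.5,0.3,0],"grip":1},
    {"twist":[0,0,0],"xyz":[1.0,0.6,0],"grip":1},
    {"twist":[0,0,0],"xyz":[1.6,0.95,0],"grip":1},
    {"twist":[0,0,0],"xyz":[1.6,0.95,0],"grip":1},
  ],
)

```text
clock: 14.32
position: [0.5338, -0.0619, 0.1521]
ee_rot: [3.141, -0.005, -0.0]
force: [-1.0, 1.0, -1.0]
width: 0.613
```

Emit:
jog_arm(
  moves=[
    {"twist":[0,0,0],"xyz":[0.5,0.3,0],"grip":1},
    {"twist":[0,0,0],"xyz":[1.0,0.6,0],"grip":1},
    {"twist":[0,0,0],"xyz":[1.53,0.94,0],"grip":1},
    {"twist":[0,0,0],"xyz":[1.53,0.94,0],"grip":1},
    {"twist":[0,0,0],"xyz":[1.53,0.94,0],"grip":1},
  ],
)

```text
clock: 14.95
position: [0.6227, -0.1153, 0.1523]
ee_rot: [-3.141, -0.001, 0.004]
force: [-0.6, 1.2, -0.9]
width: 0.617
```

```bash
python3 -c "
from h import *
go(.6245,-.1165,.065,-90);snap('side','s8');go(.6245,-.1165,.065,-90)"
```

```text
14.95 [ 0.6227 -0.1153  0.1523] [-3.141e+00 -1.000e-03  4.000e-03] [-0.6  1.2 -0.9] 0.617
xyz [0.03 0.02 1.46] twist [-0.    0.01  0.  ]
15.0 [ 0.6227 -0.1151  0.1527] [-3.141e+00 -2.000e-03  3.000e-03] [ 0.1  0.2 -1.4] 0.617
xyz [0.03 0.02 1.46] twist [-0.    0.01  0.01]
```

Emit:
jog_arm(
  moves=[
    {"twist":[0,0,0],"xyz":[0.02,0.01,0.3],"grip":1},
    {"twist":[0,0,0],"xyz":[0.02,0.01,0.6],"grip":1},
    {"twist":[0,0,0],"xyz":[0.02,0.01,0.95],"grip":1},
    {"twist":[0,0,0],"xyz":[0.02,0.01,0.95],"grip":1},
  ],
)

```text
clock: 15.5
position: [0.6232, -0.1167, 0.0936]
ee_rot: [-3.141, -0.0, 0.008]
force: [0.4, 0.0, -0.6]
width: 0.62
```

Emit:
jog_arm(
  moves=[
    {"twist":[0,0,0],"xyz":[0,0,0.2],"grip":1},
    {"twist":[0,0,0],"xyz":[0,0,0.46],"grip":1},
    {"twist":[0,0,0],"xyz":[0,0,0.46],"grip":1},
    {"twist":[0,0,0],"xyz":[0,0,0.46],"grip":-0.6},
    {"twist":[0,0,0],"xyz":[0,0,0.46],"grip":-1},
  ],
)

```text
clock: 16.12
position: [0.6257, -0.1171, 0.0693]
ee_rot: [3.141, -0.0, 0.002]
force: [0.4, -0.7, -0.0]
width: 0.784
```

Emit:
jog_arm(
  moves=[
    {"twist":[0,0,0],"xyz":[0,0,0],"grip":-1},
    {"twist":[0,0,0],"xyz":[0,0,-0.4],"grip":-1},
    {"twist":[0,0,0],"xyz":[0,0,-1.0],"grip":-1},
    {"twist":[0,0,0],"xyz":[0,0,-1.6],"grip":-1},
    {"twist":[0,0,0],"xyz":[0,0,-1.6],"grip":-1},
  ],
)

```text
clock: 16.75
position: [0.6273, -0.1172, 0.1682]
ee_rot: [3.141, -0.001, 0.01]
force: [-0.2, 0.0, -0.5]
width: 0.999
```

```bash
python3 -c "
from h import *
b=snap('side','s9');im=snap('top','t6');find(im,[B,D,W]);go(.4156,-.2578,.07,-90);
a=cv2.resize(im[190:320,280:410],(416,416));b=cv2.resize(b[140:230,220:310],(384,384));cv2.imwrite('pics/c9.png',np.hstack([a[:384,:],b]))"
```

```text
collar [ 530.9 -302.4] dia [32.4 58.9]
16.85 [ 0.6253 -0.1171  0.1649] [ 3.141e+00 -0.000e+00  1.000e-03] [ 0.2 -0.  -1. ] 1.0
xyz [-3.49  2.35  1.58] twist [ 0. -0. -0.]
```

View pics/c9.png

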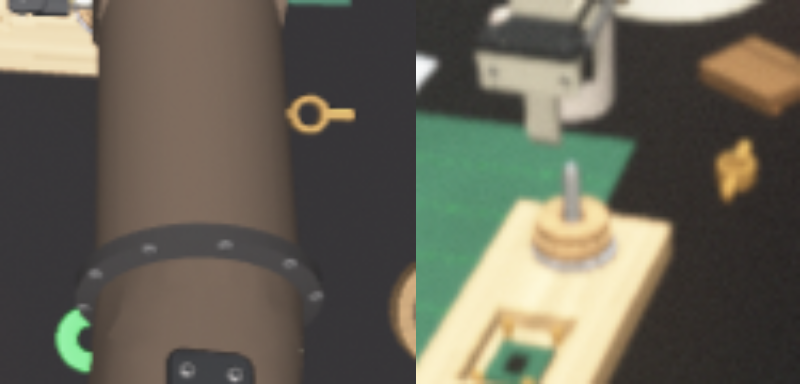

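Spacer_b is on the stack (side pixel ~(257,191)). Spacer_d is hidden by the arm in the top view, so I'll check it in the side view while moving.

Emit:
jog_arm(
  moves=[
    {"twist":[0,0,0],"xyz":[-0.5,0.34,0],"grip":-1},
    {"twist":[0,0,0],"xyz":[-1.0,0.67,0],"grip":-1},
    {"twist":[0,0,0],"xyz":[-1.75,1.18,0],"grip":-1},
    {"twist":[0,0,0],"xyz":[-1.75,1.18,0],"grip":-1},
  ],
)

```text
clock: 17.35
position: [0.5158, -0.191, 0.1634]
ee_rot: [3.141, -0.009, -0.007]
force: [0.5, 0.6, -0.2]
width: 0.996
```

```bash
python3 -c "
from h import *
b=snap('side','s10');o=cv2.imread('pics/side0.png')
for n,p in dict(d=(.4156,-.2578,.006),collar=(.53,-.292,.009),cover=(.536,.349,.004)).items():
    u,v=proj('side',p).astype(int); print(n,u,v,cv2.absdiff(o,b)[v-12:v+13,u-15:u+16].mean().round(1))
im=snap('top','t7');find(im,[D,W]);go(.4156,-.2578,.07,-90)"
```

```text
d 325 190 3.6
collar 296 180 2.3
cover 241 305 1.1
collar [ 505.4 -244.9] dia [32.4 26.1]
collar [ 555.9 -310.2] dia [37.  87.7]
17.45 [ 0.5197 -0.1879  0.164 ] [-3.141e+00  2.000e-03  2.000e-03] [ 0.5 -0.2 -0.5] 1.003
xyz [-1.73  1.17  1.57] twist [-0.    0.01 -0.01]
```

Emit:
jog_arm(
  moves=[
    {"twist":[0,0,0],"xyz":[-0.5,0.34,0.3],"grip":-1},
    {"twist":[0,0,0],"xyz":[-1.0,0.67,0.7],"grip":-1},
    {"twist":[0,0,0],"xyz":[-1.73,1.17,1.1],"grip":-1},
    {"twist":[0,0,0],"xyz":[-1.73,1.17,1.6],"grip":-1},
    {"twist":[0,0,0],"xyz":[-1.73,1.17,1.6],"grip":-1},
  ],
)

```text
clock: 18.08
position: [0.4159, -0.2567, 0.0669]
ee_rot: [-3.139, -0.001, 0.005]
force: [-0.2, -0.4, 0.4]
width: 1.001
```

```bash
python3 -c "
from h import *
go(.4156,-.2578,.0145,-90);snap('side','s11');go(.4156,-.2578,.0145,-90)"
```

```text
18.07 [ 0.4159 -0.2567  0.0669] [-3.139e+00 -1.000e-03  5.000e-03] [-0.2 -0.4  0.4] 1.001
xyz [-0.    0.02  0.87] twist [-0.01  0.02  0.  ]
18.12 [ 0.4171 -0.2568  0.0682] [-3.14e+00 -2.00e-03  2.00e-03] [1.  0.1 0.5] 1.003
xyz [-0.02  0.02  0.89] twist [-0.01  0.01  0.01]
```

Emit:
jog_arm(
  moves=[
    {"twist":[0,0,0],"xyz":[-0.01,0.01,0.45],"grip":-1},
    {"twist":[0,0,0],"xyz":[-0.01,0.01,0.88],"grip":-1},
    {"twist":[0,0,0],"xyz":[-0.01,0.01,0.88],"grip":-1},
    {"twist":[0,0,0],"xyz":[-0.01,0.01,0.88],"grip":1},
    {"twist":[0,0,0],"xyz":[-0.01,0.01,0.88],"grip":1},
  ],
)

```text
clock: 18.75
position: [0.4169, -0.2588, 0.0172]
ee_rot: [3.141, 0.0, 0.003]
force: [0.1, -0.4, 0.2]
width: 0.832
```

Emit:
jog_arm(
  moves=[
    {"twist":[0,0,0],"xyz":[0,0,0],"grip":1},
    {"twist":[0,0,0],"xyz":[0,0,0],"grip":1},
    {"twist":[0,0,0],"xyz":[0,0,0],"grip":1},
    {"twist":[0,0,0],"xyz":[0,0,0],"grip":1},
  ],
)

```text
clock: 19.25
position: [0.4158, -0.2586, 0.016]
ee_rot: [3.142, -0.0, 0.0]
force: [-0.2, -0.6, 2.0]
width: 0.444
```

Emit:
jog_arm(
  moves=[
    {"twist":[0,0,0],"xyz":[0,0,-0.3],"grip":1},
    {"twist":[0,0,0],"xyz":[0,0,-1.0],"grip":1},
    {"twist":[0,0,0],"xyz":[0,0,-2.3],"grip":1},
    {"twist":[0,0,0],"xyz":[0,0,-2.3],"grip":1},
  ],
)

```text
clock: 19.75
position: [0.4175, -0.2594, 0.1576]
ee_rot: [3.139, -0.001, 0.008]
force: [0.6, -0.4, -1.4]
width: 0.445
```

```bash
python3 -c "
from h import *
snap('side','s12');go(.6245,-.1165,.155,-90)"
```

```text
19.8 [ 0.4175 -0.2595  0.1578] [ 3.139e+00 -1.000e-03  8.000e-03] [ 0.7 -0.6  0.7] 0.444
xyz [ 3.45 -2.38  0.06] twist [ 0.02 -0.03 -0.  ]
```

Emit:
jog_arm(
  moves=[
    {"twist":[0,0,0],"xyz":[0.5,-0.34,0],"grip":1},
    {"twist":[0,0,0],"xyz":[1.0,-0.68,0],"grip":1},
    {"twist":[0,0,0],"xyz":[1.74,-1.19,0],"grip":1},
    {"twist":[0,0,0],"xyz":[1.74,-1.19,0],"grip":1},
    {"twist":[0,0,0],"xyz":[1.74,-1.19,0],"grip":1},
  ],
)

```text
clock: 20.42
position: [0.5193, -0.1872, 0.1528]
ee_rot: [-3.141, -0.0, 0.003]
force: [-0.1, -0.5, -0.7]
width: 0.446
```

Emit:
jog_arm(
  moves=[
    {"twist":[0,0,0],"xyz":[0.5,-0.34,0],"grip":1},
    {"twist":[0,0,0],"xyz":[1.0,-0.68,0],"grip":1},
    {"twist":[0,0,0],"xyz":[1.73,-1.18,0],"grip":1},
    {"twist":[0,0,0],"xyz":[1.73,-1.18,0],"grip":1},
    {"twist":[0,0,0],"xyz":[1.73,-1.18,0],"grip":1},
  ],
)

```text
clock: 21.05
position: [0.6227, -0.118, 0.1532]
ee_rot: [3.141, -0.003, -0.003]
force: [-0.0, -0.7, -0.8]
width: 0.444
```

```bash
python3 -c "
from h import *
go(.6245,-.1165,.08,-90);snap('side','s13');go(.6245,-.1165,.08,-90)"
```

```text
21.05 [ 0.6227 -0.118   0.1532] [ 3.141e+00 -3.000e-03 -3.000e-03] [-0.  -0.7 -0.8] 0.444
xyz [ 0.03 -0.03  1.22] twist [ 0.    0.01 -0.01]
21.1 [ 0.6225 -0.1184  0.1534] [ 3.141e+00 -4.000e-03 -3.000e-03] [-0.4 -1.  -0. ] 0.446
xyz [ 0.04 -0.03  1.22] twist [ 0.01  0.01 -0.01]
```

Emit:
jog_arm(
  moves=[
    {"twist":[0,0,0],"xyz":[0.02,-0.02,0.3],"grip":1},
    {"twist":[0,0,0],"xyz":[0.02,-0.02,0.6],"grip":1},
    {"twist":[0,0,0],"xyz":[0.02,-0.02,0.95],"grip":1},
    {"twist":[0,0,0],"xyz":[0.02,-0.02,0.95],"grip":1},
  ],
)

```text
clock: 21.6
position: [0.6231, -0.1153, 0.0941]
ee_rot: [-3.141, 0.001, 0.008]
force: [-1.1, 0.3, 0.5]
width: 0.447
```

Emit:
jog_arm(
  moves=[
    {"twist":[0,0,0],"xyz":[0,0,0.2],"grip":1},
    {"twist":[0,0,0],"xyz":[0,0,0.26],"grip":1},
    {"twist":[0,0,0],"xyz":[0,0,0.26],"grip":1},
    {"twist":[0,0,0],"xyz":[0,0,0.26],"grip":-0.4},
    {"twist":[0,0,0],"xyz":[0,0,0.26],"grip":-1},
  ],
)

```text
clock: 22.22
position: [0.6256, -0.1153, 0.0818]
ee_rot: [3.141, -0.0, 0.001]
force: [0.4, -0.1, -0.5]
width: 0.616
```

Emit:
jog_arm(
  moves=[
    {"twist":[0,0,0],"xyz":[0,0,0],"grip":-1},
    {"twist":[0,0,0],"xyz":[0,0,-0.4],"grip":-1},
    {"twist":[0,0,0],"xyz":[0,0,-1.0],"grip":-1},
    {"twist":[0,0,0],"xyz":[0,0,-1.4],"grip":-1},
    {"twist":[0,0,0],"xyz":[0,0,-1.4],"grip":-1},
  ],
)

```text
clock: 22.85
position: [0.6266, -0.1153, 0.1675]
ee_rot: [3.141, -0.0, 0.007]
force: [-0.7, -0.3, -0.6]
width: 0.998
```

```bash
python3 -c "
from h import *
b=snap('side','s14');im=snap('top','t8');go(.5305,-.292,.10,0);
a=cv2.resize(im[190:290,330:430],(416,416),interpolation=2);b=cv2.resize(b[140:230,220:310],(384,384));cv2.imwrite('pics/c10.png',np.hstack([a[:384,:],b]))"
```

```text
22.95 [ 0.625  -0.1152  0.1649] [ 3.141 -0.    -0.   ] [ 0.3  0.8 -0.2] 0.999
xyz [-1.57  2.95  1.08] twist [0. 0. 9.]
```

View pics/c10.png

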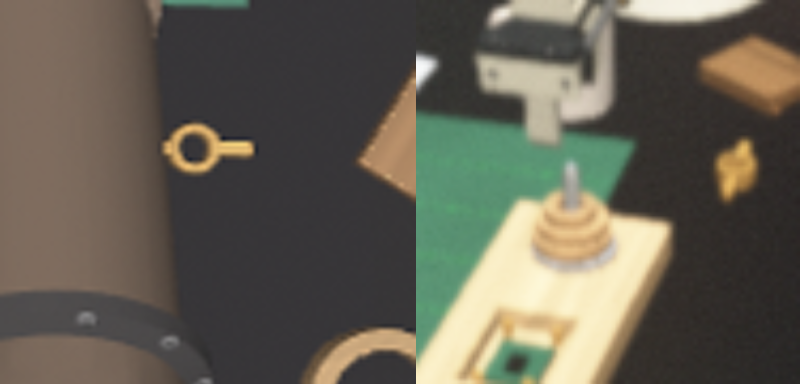

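Spacer_d is on the stack. The collar's hub is at top pixel (376.7,225.2) with its wings along image-horizontal, about world y. I'll grip the hub along x, turning -90° because joint 7 is near its limit the other way.

Emit:
jog_arm(
  moves=[
    {"twist":[0,0,-1],"xyz":[-0.3,0.5,0],"grip":-1},
    {"twist":[0,0,-2],"xyz":[-0.5,1.0,0],"grip":-1},
    {"twist":[0,0,-3],"xyz":[-0.8,1.5,0],"grip":-1},
    {"twist":[0,0,-4],"xyz":[-1.1,2.1,0],"grip":-1},
    {"twist":[0,0,-5],"xyz":[-1.57,2.95,0],"grip":-1},
  ],
)

```text
clock: 23.58
position: [0.5306, -0.2915, 0.164]
ee_rot: [-2.84, -1.339, 0.0]
force: [1.0, -0.2, 0.0]
width: 0.997
```

```bash
python3 -c "
from h import *
print(np.round(arm.observe()['joints'],2));go(.5305,-.292,.08,1.6)"
```

```text
[ 0.66  0.5  -0.35  1.69  0.2   0.99 -0.45]
23.57 [ 0.5306 -0.2915  0.164 ] [-2.84  -1.339  0.   ] [ 1.  -0.2  0. ] 0.997
xyz [-0.01  0.01  1.4 ] twist [-0.01 -0.01 -4.11]
```

Emit:
jog_arm(
  moves=[
    {"twist":[0,0,-1],"xyz":[0,0,0.3],"grip":-1},
    {"twist":[0,0,-2],"xyz":[0,0,0.6],"grip":-1},
    {"twist":[0,0,-3],"xyz":[0,0,0.9],"grip":-1},
    {"twist":[0,0,-4.1],"xyz":[0,0,1.3],"grip":-1},
    {"twist":[0,0,-4.1],"xyz":[0,0,1.3],"grip":-1},
  ],
)

```text
clock: 24.2
position: [0.5289, -0.2915, 0.0845]
ee_rot: [-2.199, -2.236, 0.002]
force: [-0.6, 0.9, -0.5]
width: 1.002
```

```bash
python3 -c "
from h import *
go(.5305,-.292,.018,1.6);snap('side','s15');go(.5305,-.292,.018,1.6)"
```

```text
24.2 [ 0.5289 -0.2915  0.0845] [-2.199e+00 -2.236e+00  2.000e-03] [-0.6  0.9 -0.5] 1.002
xyz [-0.01  0.03  1.11] twist [-0.03 -0.02 -0.07]
24.25 [ 0.5299 -0.2917  0.0859] [-2.204e+00 -2.234e+00  1.000e-03] [-0.1 -0.2  0.4] 1.002
xyz [-0.01  0.01  1.13] twist [-0.01 -0.01 -0.08]
```

Emit:
jog_arm(
  moves=[
    {"twist":[0,0,0],"xyz":[0,0.01,0.5],"grip":-1},
    {"twist":[0,0,0],"xyz":[0,0.01,1.13],"grip":-1},
    {"twist":[0,0,0],"xyz":[0,0.01,1.13],"grip":-1},
    {"twist":[0,0,0],"xyz":[0,0.01,1.13],"grip":1},
    {"twist":[0,0,0],"xyz":[0,0.01,1.13],"grip":1},
  ],
)

```text
clock: 24.88
position: [0.5328, -0.2926, 0.0214]
ee_rot: [2.201, 2.238, 0.001]
force: [0.5, -0.2, -0.4]
width: 0.83
```

Emit:
jog_arm(
  moves=[
    {"twist":[0,0,0],"xyz":[0,0,0],"grip":1},
    {"twist":[0,0,0],"xyz":[0,0,0],"grip":1},
    {"twist":[0,0,0],"xyz":[0,0,0],"grip":1},
    {"twist":[0,0,0],"xyz":[0,0,0],"grip":1},
  ],
)

```text
clock: 25.38
position: [0.5316, -0.2922, 0.0195]
ee_rot: [-2.202, -2.24, 0.0]
force: [-0.2, -0.1, -0.7]
width: 0.398
```

Emit:
jog_arm(
  moves=[
    {"twist":[0,0,0],"xyz":[0,0,-0.3],"grip":1},
    {"twist":[0,0,0],"xyz":[0,0,-1.0],"grip":1},
    {"twist":[0,0,0],"xyz":[0,0,-2.2],"grip":1},
    {"twist":[0,0,0],"xyz":[0,0,-2.2],"grip":1},
    {"twist":[0,0,0],"xyz":[0,0,-2.2],"grip":1},
  ],
)

```text
clock: 26.0
position: [0.5319, -0.2924, 0.1528]
ee_rot: [2.201, 2.239, 0.0]
force: [0.8, -0.2, -1.8]
width: 0.345
```

```bash
python3 -c "
from h import *
im=snap('side','s16');go(.6245,-.1165,.15,1.6)"
```

```text
26.05 [ 0.531  -0.2922  0.1513] [-2.202e+00 -2.240e+00  1.000e-03] [ 0.3  0.1 -0.6] 0.347
xyz [2.9  1.61 0.02] twist [-0.    0.   -0.06]
```

```bash
python3 -c "
from h import *
im=cv2.imread('pics/s16.png');u,v=proj('side',(.531,-.292,.14)).astype(int);print(u,v);crop(im,u-40,v-35,u+60,v+40,7,'c11');st()"
```

```text
296 148
26.05 [ 0.531  -0.2922  0.1513] [-2.202e+00 -2.240e+00  1.000e-03] [ 0.3  0.1 -0.6] 0.347
```

View pics/c11.png

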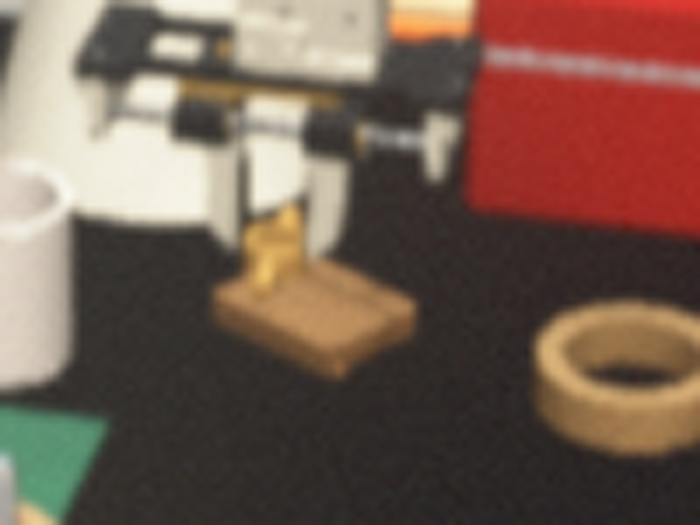

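The collar is held level by its hub at side pixel ~(295,149). I'll take it to the rod.

Emit:
jog_arm(
  moves=[
    {"twist":[0,0,0],"xyz":[0.5,0.28,0],"grip":1},
    {"twist":[0,0,0],"xyz":[1.0,0.55,0],"grip":1},
    {"twist":[0,0,0],"xyz":[1.45,0.8,0],"grip":1},
    {"twist":[0,0,0],"xyz":[1.45,0.8,0],"grip":1},
  ],
)

```text
clock: 26.55
position: [0.5783, -0.2006, 0.1498]
ee_rot: [-2.194, -2.243, -0.001]
force: [-0.1, -0.1, -1.9]
width: 0.345
```

Emit:
jog_arm(
  moves=[
    {"twist":[0,0,0],"xyz":[0.5,0.28,0],"grip":1},
    {"twist":[0,0,0],"xyz":[1.0,0.55,0],"grip":1},
    {"twist":[0,0,0],"xyz":[1.45,0.81,0],"grip":1},
    {"twist":[0,0,0],"xyz":[1.45,0.81,0],"grip":1},
    {"twist":[0,0,0],"xyz":[1.45,0.81,0],"grip":1},
  ],
)

```text
clock: 27.18
position: [0.6242, -0.1179, 0.1502]
ee_rot: [-2.202, -2.239, 0.004]
force: [0.0, -0.6, -1.0]
width: 0.344
```

```bash
python3 -c "
from h import *
go(.6245,-.1165,.1,1.6);im=snap('side','s17');go(.6245,-.1165,.095,1.6);crop(im,215,140,295,205,8,'c12')"
```

```text
27.18 [ 0.6242 -0.1179  0.1502] [-2.202 -2.239  0.004] [ 0.  -0.6 -1. ] 0.344
xyz [0.02 0.01 0.84] twist [-0.01  0.   -0.07]
27.23 [ 0.6242 -0.1183  0.1504] [-2.203 -2.238  0.003] [-0.5 -0.1 -0.4] 0.346
xyz [0.03 0.01 0.92] twist [-0.01  0.   -0.07]
```

View pics/c12.png

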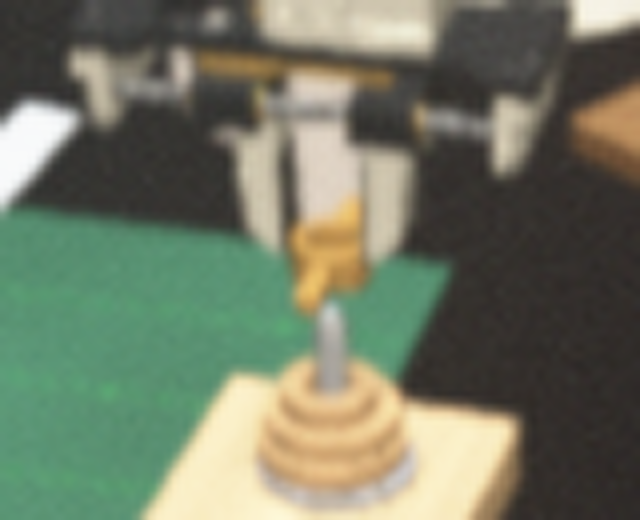

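The collar hub lines up with the rod top (both at crop u≈329), so I'll lower it.

Emit:
jog_arm(
  moves=[
    {"twist":[0,0,0],"xyz":[0.02,0,0.2],"grip":1},
    {"twist":[0,0,0],"xyz":[0.02,0,0.4],"grip":1},
    {"twist":[0,0,0],"xyz":[0.02,0,0.65],"grip":1},
    {"twist":[0,0,0],"xyz":[0.02,0,0.65],"grip":1},
  ],
)

```text
clock: 27.72
position: [0.624, -0.1155, 0.1106]
ee_rot: [-2.201, -2.239, 0.003]
force: [0.3, 0.7, -0.0]
width: 0.347
```

```bash
python3 -c "
from h import *
go(.6245,-.1165,.094,1.6)"
```

```text
27.73 [ 0.624  -0.1155  0.1106] [-2.201 -2.239  0.003] [ 0.3  0.7 -0. ] 0.347
xyz [-0.02  0.01  0.28] twist [-0.02 -0.   -0.06]
```

Emit:
jog_arm(
  moves=[
    {"twist":[0,0,0],"xyz":[0,0,0.15],"grip":1},
    {"twist":[0,0,0],"xyz":[0,0,0.28],"grip":1},
    {"twist":[0,0,0],"xyz":[0,0,0.28],"grip":1},
    {"twist":[0,0,0],"xyz":[0,0,0.28],"grip":-0.4},
    {"twist":[0,0,0],"xyz":[0,0,0.28],"grip":-0.4},
  ],
)

```text
clock: 28.35
position: [0.6252, -0.1153, 0.0956]
ee_rot: [2.202, 2.24, 0.0]
force: [0.8, -0.5, -1.0]
width: 0.517
```

Emit:
jog_arm(
  moves=[
    {"twist":[0,0,0],"xyz":[0,0,0],"grip":-1},
    {"twist":[0,0,0],"xyz":[0,0,-0.3],"grip":-1},
    {"twist":[0,0,0],"xyz":[0,0,-0.7],"grip":-1},
    {"twist":[0,0,0],"xyz":[0,0,-1.2],"grip":-1},
    {"twist":[0,0,0],"xyz":[0,0,-1.2],"grip":-1},
  ],
)

```text
clock: 28.98
position: [0.6271, -0.1151, 0.1715]
ee_rot: [2.199, 2.237, 0.006]
force: [-0.1, 0.2, -0.1]
width: 0.998
```

```bash
python3 -c "
from h import *
b=snap('side','s18');im=snap('top','t9');print(arm.observe()['joints'][6]);go(.5362,.349,.15,152.4)
a=cv2.resize(im[190:245,120:180],(416,384),interpolation=2);b=cv2.resize(b[140:230,220:310],(384,384));cv2.imwrite('pics/c13.png',np.hstack([a,b]))
o=cv2.imread('pics/top0.png');print(cv2.absdiff(o,im)[195:240,125:175].mean())"
```

```text
-0.1585283372046729
29.07 [ 0.6254 -0.1154  0.1686] [2.202e+00 2.240e+00 1.000e-03] [ 0.1 -0.7  0.7] 0.999
xyz [ 7.76 -1.35  0.31] twist [0.01 0.   2.86]
1.1835555555555555
```

View pics/c13.png

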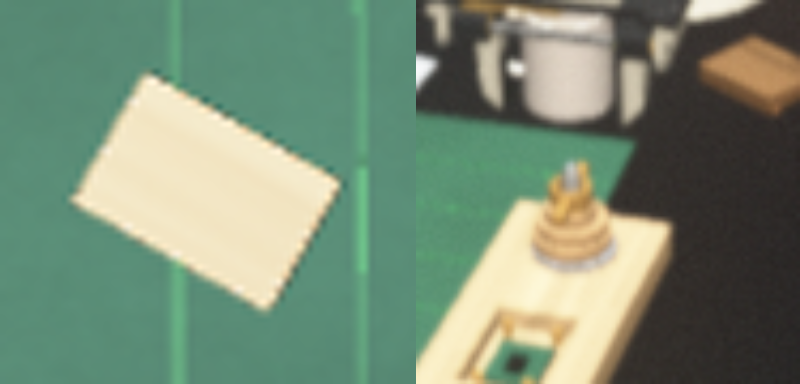

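The collar sits on spacer_d with the rod through it, and the cover is unmoved. Now the cover.

Emit:
jog_arm(
  moves=[
    {"twist":[0,0,0.6],"xyz":[0.9,-0.16,0],"grip":-1},
    {"twist":[0,0,1.2],"xyz":[1.8,-0.32,0],"grip":-1},
    {"twist":[0,0,1.8],"xyz":[2.7,-0.48,0],"grip":-1},
    {"twist":[0,0,2.4],"xyz":[3.6,-0.64,0],"grip":-1},
    {"twist":[0,0,2.86],"xyz":[4.5,-0.8,0],"grip":-1},
  ],
)

```text
clock: 29.7
position: [0.5716, 0.1552, 0.1671]
ee_rot: [-2.69, -1.623, 0.002]
force: [0.1, 0.4, -1.0]
width: 0.995
```

```bash
python3 -c "
from h import *
print(arm.observe()['joints'][6]);go(.5362,.349,.08,152.4)"
```

```text
-1.0689188935834386
29.7 [0.5716 0.1552 0.1671] [-2.690e+00 -1.623e+00  2.000e-03] [ 0.1  0.4 -1. ] 0.995
xyz [ 2.58 -2.03  1.45] twist [-0.    0.01 -0.02]
```

Emit:
jog_arm(
  moves=[
    {"twist":[0,0,0],"xyz":[0.65,-0.5,0.1],"grip":-1},
    {"twist":[0,0,0],"xyz":[1.3,-1.0,0.3],"grip":-1},
    {"twist":[0,0,0],"xyz":[1.95,-1.5,0.7],"grip":-1},
    {"twist":[0,0,0],"xyz":[2.58,-2.03,1.2],"grip":-1},
    {"twist":[0,0,0],"xyz":[2.58,-2.03,1.4],"grip":-1},
  ],
)

```text
clock: 30.32
position: [0.5324, 0.352, 0.0813]
ee_rot: [-2.679, -1.635, 0.005]
force: [0.3, -0.7, 0.7]
width: 0.998
```

Emit:
jog_arm(
  moves=[
    {"twist":[0,0,0],"xyz":[0,0,0],"grip":-1},
    {"twist":[0,0,0],"xyz":[0,0,0],"grip":-1},
  ],
)

```text
clock: 30.58
position: [0.5374, 0.3459, 0.0841]
ee_rot: [2.688, 1.624, 0.0]
force: [1.0, 0.6, -0.0]
width: 1.0
```

```bash
python3 -c "
from h import *
go(.5362,.349,.015,152.4);snap('side','s19');go(.5362,.349,.015,152.4)"
```

```text
30.57 [0.5374 0.3459 0.0841] [2.688 1.624 0.   ] [ 1.   0.6 -0. ] 1.0
xyz [ 0.04 -0.04  1.15] twist [ 0.01  0.   -0.01]
30.62 [0.5376 0.3461 0.0845] [2.689e+00 1.624e+00 1.000e-03] [-0.2  0.   0.9] 1.002
xyz [ 0.03 -0.04  1.16] twist [ 0.01 -0.   -0.01]
```

Emit:
jog_arm(
  moves=[
    {"twist":[0,0,0],"xyz":[0.03,-0.03,0.5],"grip":-1},
    {"twist":[0,0,0],"xyz":[0.03,-0.03,1.16],"grip":-1},
    {"twist":[0,0,0],"xyz":[0.03,-0.03,1.16],"grip":-1},
    {"twist":[0,0,0],"xyz":[0.03,-0.03,1.16],"grip":1},
    {"twist":[0,0,0],"xyz":[0.03,-0.03,1.16],"grip":1},
  ],
)

```text
clock: 31.25
position: [0.5361, 0.3496, 0.015]
ee_rot: [2.688, 1.626, 0.001]
force: [-0.0, 0.3, -0.9]
width: 0.836
```

Emit:
jog_arm(
  moves=[
    {"twist":[0,0,0],"xyz":[0,0,0],"grip":1},
    {"twist":[0,0,0],"xyz":[0,0,0],"grip":1},
    {"twist":[0,0,0],"xyz":[0,0,0],"grip":1},
    {"twist":[0,0,0],"xyz":[0,0,0],"grip":1},
  ],
)

```text
clock: 31.75
position: [0.5358, 0.3498, 0.0145]
ee_rot: [2.687, 1.627, 0.001]
force: [-0.2, -1.7, 4.6]
width: 0.653
```

Emit:
jog_arm(
  moves=[
    {"twist":[0,0,0],"xyz":[0,0,-0.3],"grip":1},
    {"twist":[0,0,0],"xyz":[0,0,-0.7],"grip":1},
    {"twist":[0,0,0],"xyz":[0,0,-1.2],"grip":1},
    {"twist":[0,0,0],"xyz":[0,0,-1.2],"grip":1},
    {"twist":[0,0,0],"xyz":[0,0,-1.2],"grip":1},
  ],
)

```text
clock: 32.38
position: [0.5355, 0.3497, 0.0862]
ee_rot: [2.687, 1.627, -0.0]
force: [-0.5, -1.1, -1.2]
width: 0.646
```

```bash
python3 -c "
from h import *
snap('side','s20');go(.6285,.018,.085,178.07)"
```

```text
32.42 [0.5352 0.3494 0.0856] [ 2.687e+00  1.627e+00 -2.000e-03] [-0.1  0.2 -0.4] 0.644
xyz [-4.17  3.94  0.01] twist [-0.    0.01 -2.57]
```

Emit:
jog_arm(
  moves=[
    {"twist":[0,0,-0.5],"xyz":[-0.5,0.47,0],"grip":1},
    {"twist":[0,0,-1.0],"xyz":[-1.0,0.95,0],"grip":1},
    {"twist":[0,0,-1.5],"xyz":[-1.5,1.42,0],"grip":1},
    {"twist":[0,0,-2.0],"xyz":[-2.0,1.89,0],"grip":1},
    {"twist":[0,0,-2.57],"xyz":[-2.5,2.36,0],"grip":1},
  ],
)

```text
clock: 33.05
position: [0.5912, 0.1498, 0.0851]
ee_rot: [-2.254, -2.187, 0.002]
force: [-0.2, -0.4, -1.7]
width: 0.646
```

```bash
python3 -c "
from h import *
snap('side','s21');go(.6285,.018,.085,178.07)"
```

```text
33.1 [0.5933 0.1417 0.0844] [ 2.254  2.183 -0.008] [ 1.8 -5.8 -2.5] 0.647
xyz [-2.04  0.65  0.  ] twist [-0.01  0.03  0.01]
```

Emit:
jog_arm(
  moves=[
    {"twist":[0,0,0],"xyz":[-0.6,0.2,0],"grip":1},
    {"twist":[0,0,0],"xyz":[-1.2,0.4,0],"grip":1},
    {"twist":[0,0,0],"xyz":[-1.8,0.58,0],"grip":1},
    {"twist":[0,0,0],"xyz":[-2.15,0.69,0],"grip":1},
    {"twist":[0,0,0],"xyz":[-2.15,0.69,0],"grip":1},
  ],
)

```text
clock: 33.72
position: [0.6286, 0.0193, 0.0854]
ee_rot: [-2.261, -2.18, 0.002]
force: [0.3, 0.1, -0.5]
width: 0.645
```

Emit:
jog_arm(
  moves=[
    {"twist":[0,0,0],"xyz":[0,0,0.2],"grip":1},
    {"twist":[0,0,0],"xyz":[0,0,0.2],"grip":1},
    {"twist":[0,0,0],"xyz":[0,0,0.2],"grip":1},
  ],
)

```text
clock: 34.1
position: [0.6283, 0.0222, 0.0739]
ee_rot: [-2.256, -2.186, 0.0]
force: [0.1, -0.7, 0.2]
width: 0.648
```

```bash
python3 -c "
from h import *
go(.6285,.018,.043,178.07);im=snap('side','s22');t=snap('top','t10');go(.6285,.018,.043,178.07)
a=cv2.resize(im[180:255,190:290],None,fx=4,fy=4,interpolation=2);b=cv2.resize(t[150:225,230:330],None,fx=4,fy=4,interpolation=2);cv2.imwrite('pics/c14.png',np.hstack([a,b]))"
```

```text
34.1 [0.6283 0.0222 0.0739] [-2.256 -2.186  0.   ] [ 0.1 -0.7  0.2] 0.648
xyz [-0.07  0.01  0.51] twist [-0.   -0.    0.01]
34.2 [0.6286 0.0217 0.0743] [2.257 2.185 0.   ] [0.2 0.4 0.1] 0.647
xyz [-0.06 -0.    0.52] twist [ 0.   -0.    0.01]
```

View pics/c14.png

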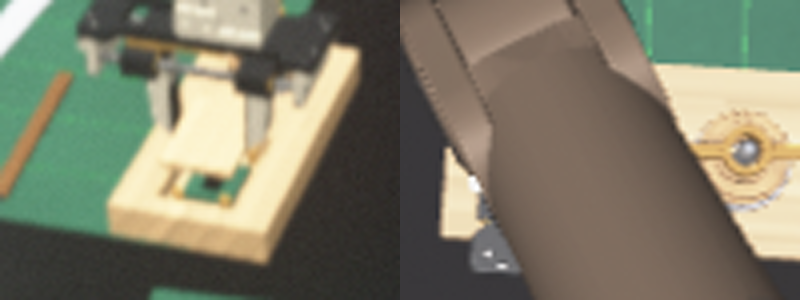

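The cover is held level above the pocket, the bottom-left pins show at crop (180,195) and (228,200), and the stack looks centred in the top view. I'll lower it.

Emit:
jog_arm(
  moves=[
    {"twist":[0,0,0],"xyz":[-0.06,0.01,0.2],"grip":1},
    {"twist":[0,0,0],"xyz":[-0.06,0.01,0.4],"grip":1},
    {"twist":[0,0,0],"xyz":[-0.06,0.01,0.5],"grip":1},
    {"twist":[0,0,0],"xyz":[-0.06,0.01,0.53],"grip":1},
    {"twist":[0,0,0],"xyz":[-0.06,0.01,0.53],"grip":1},
  ],
)

```text
clock: 34.83
position: [0.6291, 0.0175, 0.0423]
ee_rot: [-2.258, -2.184, -0.0]
force: [0.0, 0.9, -1.2]
width: 0.647
```

```bash
python3 -c "
from h import *
go(.629,.0185,.0415,178.07);im=snap('side','s23');go(.629,.0185,.0415,178.07)"
```

```text
34.83 [0.6291 0.0175 0.0423] [-2.258 -2.184 -0.   ] [ 0.   0.9 -1.2] 0.647
xyz [ 0.02 -0.    0.01] twist [-0. -0.  0.]
34.88 [0.6293 0.0175 0.0425] [2.258e+00 2.184e+00 1.000e-03] [ 0.1 -0.2 -0.6] 0.65
xyz [ 0.02 -0.01  0.02] twist [ 0. -0.  0.]
```

Emit:
jog_arm(
  moves=[
    {"twist":[0,0,0],"xyz":[0.01,0,0.01],"grip":1},
    {"twist":[0,0,0],"xyz":[0.01,0,0.02],"grip":1},
    {"twist":[0,0,0],"xyz":[0.01,0,0.02],"grip":1},
  ],
)

```text
clock: 35.25
position: [0.6293, 0.0181, 0.0415]
ee_rot: [2.258, 2.184, 0.001]
force: [-0.0, 0.3, 2.9]
width: 0.651
```

Emit:
jog_arm(
  moves=[
    {"twist":[0,0,0],"xyz":[0,0,0],"grip":0},
    {"twist":[0,0,0],"xyz":[0,0,0],"grip":-0.6},
    {"twist":[0,0,0],"xyz":[0,0,0],"grip":-0.6},
    {"twist":[0,0,0],"xyz":[0,0,-0.4],"grip":-0.6},
    {"twist":[0,0,0],"xyz":[0,0,-0.8],"grip":-0.6},
  ],
)

```text
clock: 35.88
position: [0.6284, 0.0178, 0.0889]
ee_rot: [-2.257, -2.183, 0.002]
force: [-0.6, -0.6, -0.1]
width: 0.801
```

Emit:
jog_arm(
  moves=[
    {"twist":[0,0,0],"xyz":[0,0,0],"grip":1},
    {"twist":[0,0,0],"xyz":[0,0,0],"grip":1},
    {"twist":[0,0,0],"xyz":[0,0,0],"grip":1},
    {"twist":[0,0,0],"xyz":[0,0,0],"grip":1},
    {"twist":[0,0,0],"xyz":[0,0,0],"grip":1},
  ],
)

```text
clock: 36.5
position: [0.629, 0.018, 0.0887]
ee_rot: [-2.258, -2.184, 0.001]
force: [-0.3, -0.2, 0.2]
width: 0.309
```

Emit:
jog_arm(
  moves=[
    {"twist":[0,0,0],"xyz":[0,0,0],"grip":1},
    {"twist":[0,0,0],"xyz":[0,0,0],"grip":1},
    {"twist":[0,0,0],"xyz":[0,0,0],"grip":1},
  ],
)

```text
clock: 36.88
position: [0.6292, 0.0179, 0.0892]
ee_rot: [2.258, 2.184, 0.0]
force: [-1.1, 0.2, -0.6]
width: 0.014
```

```bash
python3 -c "
from h import *
go(.629,.0185,.047,178.07);im=snap('side','s24');crop(im,190,180,290,255,8,'c15')
f=im
for p in [(-.03,-.046),(.03,-.046),(.03,.046),(-.03,.046)]:
  for z in(.03,.035): print(p,z,np.round((proj('side',(.629+p[0]+.034*p[1],.0185+p[1]-.034*p[0],z))-[190,180])*8))"
```

```text
36.88 [0.6292 0.0179 0.0892] [2.258 2.184 0.   ] [-1.1  0.2 -0.6] 0.014
xyz [ 0.01 -0.    0.7 ] twist [0. 0. 0.]
(-0.03, -0.046) 0.03 [544. 281.]
(-0.03, -0.046) 0.035 [544. 271.]
(0.03, -0.046) 0.03 [406. 257.]
(0.03, -0.046) 0.035 [405. 247.]
(0.03, 0.046) 0.03 [328. 389.]
(0.03, 0.046) 0.035 [327. 379.]
(-0.03, 0.046) 0.03 [472. 415.]
(-0.03, 0.046) 0.035 [471. 405.]
```

View pics/c15.png

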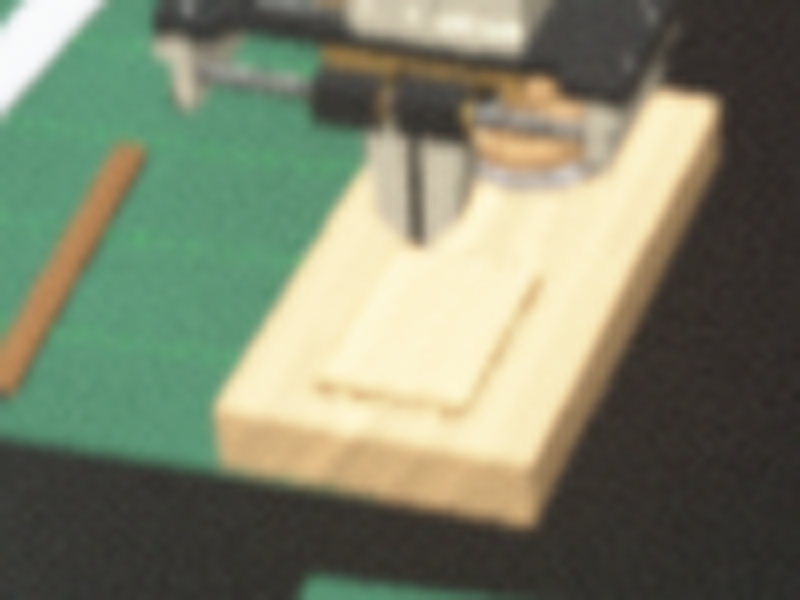

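The cover lies in the pocket, a little proud, aligned with the mouth (crop corners ~(320,385) and (460,410)). With the fingers shut, I'll press at its centre.

Emit:
jog_arm(
  moves=[
    {"twist":[0,0,0],"xyz":[0,0,0.3],"grip":1},
    {"twist":[0,0,0],"xyz":[0,0,0.6],"grip":1},
    {"twist":[0,0,0],"xyz":[0,0,0.7],"grip":1},
    {"twist":[0,0,0],"xyz":[0,0,0.75],"grip":1},
    {"twist":[0,0,0],"xyz":[0,0,0.75],"grip":1},
  ],
)

```text
clock: 37.55
position: [0.6292, 0.0181, 0.0439]
ee_rot: [-2.258, -2.184, -0.0]
force: [0.5, -0.5, 1.1]
width: 0.006
```

Emit:
jog_arm(
  moves=[
    {"twist":[0,0,0],"xyz":[0,0,0.02],"grip":1},
    {"twist":[0,0,0],"xyz":[0,0,0.04],"grip":1},
    {"twist":[0,0,0],"xyz":[0,0,0.06],"grip":1},
    {"twist":[0,0,0],"xyz":[0,0,0.06],"grip":1},
  ],
)

```text
clock: 38.05
position: [0.6296, 0.0182, 0.0414]
ee_rot: [2.258, 2.183, 0.001]
force: [-2.6, -0.3, 7.2]
width: 0.007
```

Force is 7 N, so the pins are sliding. I'll go on in small steps until the force rises at the stop.

Emit:
jog_arm(
  moves=[
    {"twist":[0,0,0],"xyz":[0,0,0.02],"grip":1},
    {"twist":[0,0,0],"xyz":[0,0,0.02],"grip":1},
    {"twist":[0,0,0],"xyz":[0,0,0.02],"grip":1},
  ],
)

```text
clock: 38.42
position: [0.6296, 0.0182, 0.0413]
ee_rot: [2.257, 2.183, 0.001]
force: [-6.7, -1.6, 18.4]
width: 0.008
```

Emit:
jog_arm(
  moves=[
    {"twist":[0,0,0],"xyz":[0,0,0.02],"grip":1},
    {"twist":[0,0,0],"xyz":[0,0,0.02],"grip":1},
    {"twist":[0,0,0],"xyz":[0,0,0.02],"grip":1},
  ],
)

```text
clock: 38.8
position: [0.6297, 0.0182, 0.0411]
ee_rot: [2.257, 2.183, 0.001]
force: [-9.4, -1.5, 28.7]
width: 0.009
```

The stop is reached: 29 N with the tips at 30.1 mm, flush with the top. Retreating for the final check.

Emit:
jog_arm(
  moves=[
    {"twist":[0,0,0],"xyz":[0,0,-0.3],"grip":1},
    {"twist":[0,0,0],"xyz":[0,0,-1.0],"grip":1},
    {"twist":[0,0,0],"xyz":[0,0,-2.0],"grip":1},
    {"twist":[0,0,0],"xyz":[0,0,-3.0],"grip":1},
    {"twist":[0,0,0],"xyz":[0,0,-3.5],"grip":1},
  ],
)

```text
clock: 39.42
position: [0.6303, 0.0187, 0.2525]
ee_rot: [2.256, 2.182, 0.007]
force: [0.8, 0.4, -0.8]
width: 0.004
```

Emit:
jog_arm(
  moves=[
    {"twist":[0,0,0],"xyz":[0.6,-0.5,0],"grip":1},
    {"twist":[0,0,0],"xyz":[1.2,-1.0,0],"grip":1},
    {"twist":[0,0,0],"xyz":[1.8,-1.5,0],"grip":1},
    {"twist":[0,0,0],"xyz":[2.4,-2.0,0],"grip":1},
    {"twist":[0,0,0],"xyz":[3.0,-2.5,0],"grip":1},
  ],
)

```text
clock: 40.05
position: [0.4843, 0.2041, 0.2486]
ee_rot: [2.258, 2.184, 0.001]
force: [-0.1, 0.3, 0.4]
width: 0.006
```

```bash
python3 -c "
from h import *
st();im=snap('side','s25');t=snap('top','t11')
b=cv2.resize(im[150:250,190:290],(400,400),interpolation=2);a=cv2.resize(t[145:245,235:335],(400,400),interpolation=2);cv2.imwrite('pics/c16.png',np.hstack([a,b]))
o=cv2.imread('pics/top0.png')
for n,r in dict(mug=(385,125,445,185),offcut=(410,200,460,245),roll=(395,265,450,310),green=(294,282,322,310),purple=(347,298,376,326),gun=(80,135,150,185),sciss=(92,262,160,330),pencil=(245,120,318,136)).items():
  x0,y0,x1,y1=r;print(n,cv2.absdiff(o,t)[y0:y1,x0:x1].mean().round(1))"
```

```text
40.05 [0.4843 0.2041 0.2486] [2.258e+00 2.184e+00 1.000e-03] [-0.1  0.3  0.4] 0.006
mug 0.9
offcut 1.0
roll 1.0
green 1.0
purple 1.0
gun 0.8
sciss 15.2
pencil 1.4
```

No more pictures can be viewed. I'll check numerically whether the scissors difference is just the arm in view, and whether the stack is unchanged since it was last seen.

```bash
python3 -c "
from h import *
r=lambda f:cv2.imread('pics/'+f+'.png')
d=lambda a,b,x0,y0,x1,y1:cv2.absdiff(r(a),r(b))[y0:y1,x0:x1].mean().round(1)
print('sciss side',d('side0','s25',255,305,355,340),'top t9',d('top0','t9',92,262,160,330))
q=cv2.absdiff(r('top0'),r('t11'))[262:330,92:160].max(2)>40;print('cols',np.where(q.any(0))[0][[0,-1]]+92,'rows',np.where(q.any(1))[0][[0,-1]]+262)
print('stack side s25 vs s18',d('s25','s18',238,178,278,206),'top t11 vs t10',d('t11','t10',305,170,332,205))
g=r('t11');print('stack top region', g[186:189,300:335,2].tolist()[0])
# cover pocket edge contrast side
print('scene side', [d('side0','s25',*b) for b in((230,130,275,170),(285,145,320,170),(350,180,372,205),(330,208,355,228))])"
```

```text
sciss side 1.9 top t9 0.9
cols [106 159] rows [262 329]
stack side s25 vs s18 27.3 top t11 vs t10 12.4
stack top region [245, 243, 229, 220, 218, 217, 217, 218, 218, 219, 220, 221, 212, 188, 184, 142, 182, 196, 151, 125, 184, 222, 213, 193, 218, 221, 227, 234, 236, 236, 236, 240, 246, 246, 238]
scene side [np.float64(50.2), np.float64(29.1), np.float64(2.0), np.float64(2.0)]
```

The arm itself blocks the side view, so I'll move it clear and compare again.

Emit:
jog_arm(
  moves=[
    {"twist":[0,0,0],"xyz":[-0.7,-0.3,0],"grip":1},
    {"twist":[0,0,0],"xyz":[-1.5,-0.7,0],"grip":1},
    {"twist":[0,0,0],"xyz":[-2.3,-1.0,0],"grip":1},
    {"twist":[0,0,0],"xyz":[-3.1,-1.3,0],"grip":1},
    {"twist":[0,0,0],"xyz":[-3.9,-1.5,0],"grip":1},
  ],
)

```text
clock: 40.78
position: [0.3868, -0.0298, 0.2486]
ee_rot: [2.258, 2.183, 0.001]
force: [0.4, -0.5, -0.5]
width: 0.005
```

Emit:
jog_arm(
  moves=[
    {"twist":[0,0,0],"xyz":[-0.8,0,0],"grip":1},
    {"twist":[0,0,0],"xyz":[-1.6,0,0],"grip":1},
    {"twist":[0,0,0],"xyz":[-1.6,0,0],"grip":1},
    {"twist":[0,0,0],"xyz":[-1.6,0,0],"grip":1},
  ],
)

```text
clock: 41.28
position: [0.3844, -0.1237, 0.2483]
ee_rot: [2.258, 2.184, 0.001]
force: [1.0, -0.4, -0.3]
width: 0.006
```

```bash
python3 -c "
from h import *
st();snap('side','s26');t=snap('top','t12')
r=lambda f:cv2.imread('pics/'+f+'.png')
d=lambda a,b,x0,y0,x1,y1:cv2.absdiff(r(a),r(b))[y0:y1,x0:x1].mean().round(1)
print('stack side vs s18',d('s26','s18',240,180,278,206),'top stack vs t10 (right half)',d('t12','t10',320,170,335,205))
print('sciss',d('top0','t12',92,262,160,330),'mug',d('top0','t12',385,125,445,185),'offcut',d('top0','t12',410,200,460,245),'gun',d('top0','t12',80,135,150,185))
# cover: residual edge shadows around pocket, and stack hub centre
for v in (176,188,200): print('top row',v,t[v,244:292,2].tolist())
"
```

```text
41.27 [ 0.3844 -0.1237  0.2483] [2.258e+00 2.184e+00 1.000e-03] [ 1.  -0.4 -0.3] 0.006
stack side vs s18 1.6 top stack vs t10 (right half) 3.6
sciss 1.0 mug 0.9 offcut 1.0 gun 0.8
top row 176 [241, 241, 241, 241, 241, 234, 221, 243, 243, 243, 243, 243, 243, 244, 244, 242, 232, 231, 232, 229, 211, 195, 161, 165, 183, 182, 169, 154, 183, 182, 181, 191, 208, 208, 208, 216, 226, 226, 226, 231, 239, 239, 239, 239, 239, 239, 239, 239]
top row 188 [240, 240, 240, 240, 235, 221, 232, 243, 243, 243, 243, 243, 243, 243, 243, 243, 243, 243, 243, 243, 243, 243, 243, 243, 243, 243, 243, 243, 243, 243, 243, 243, 243, 243, 243, 243, 243, 243, 240, 234, 236, 235, 236, 236, 237, 237, 238, 239]
top row 200 [242, 242, 242, 242, 242, 242, 242, 242, 241, 242, 241, 241, 241, 241, 241, 241, 241, 241, 240, 240, 240, 240, 240, 240, 239, 239, 240, 239, 239, 239, 239, 240, 240, 240, 240, 240, 239, 239, 239, 239, 239, 239, 239, 239, 239, 239, 239, 239]
```

```bash
python3 -c "
from cell import arm
print(arm.sign_off())"
```

```text
the job is handed in; nothing more can be done
None
```

The lamp is built and handed in at about 41 s on the robot's clock, out of the 210 s allowed. On the rod are the steel washer, then the three plywood spacers on the bench (66, 58 and 42 mm), then the wing collar. There was no 50 mm spacer on the bench. The cover is in the pocket, pressed down until it stopped.

**Cover:** the press stopped firmly at 29 N with the fingertips at 30.1 mm, level with the foot's 30 mm top. After that I could only check it in pixel values, because the 16-picture viewing limit was reached and my last viewing was refused. The top-view brightness across it is even, apart from darker, unexplained pixels on its +x edge row.

**Stack:** the side view of it is unchanged since I saw the collar seated (mean pixel difference 1.6). The top view was partly hidden by the arm in the earlier picture, so it only supports this loosely (3.6).

**Other things on the bench:** the mug, offcut, glue gun, scissors, card roll, pencil and the green and purple rings did not move (mean differences 0.8 to 1.4). One earlier scissors reading of 15 came from the arm being in view; it fell to 1.0 once the arm was clear.

No part was knocked aside or dropped that I could see. The collar's grip read about 32 mm against its 34 mm hub, but it held level and went on without contact.

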